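Clamp down a projector mount flange evenly with its four knobs

TASK

Tighten the four black bar knobs (clockwise) so that the aluminium flange of the projector mount goes down level onto its steel base and is held snug at all four corners. First bring all four about half way down, the second knob being the one diagonally opposite the first, then go round crosswise again, so that the flange never tilts by more than about two degrees. Stop each knob when you feel it go firm, at a clamp force of about 50 N and well under 90 N; leave the other things on the table where they are.

Things in the scene. Friction and masses are not known exactly. Their poses are not given: they have to be found in the camera images.
- mount_base: square dark steel base plate of the mount, 210 x 210 x 16 mm, fixed to the table; origin: centre of its underside; z up, x and y parallel to its sides. Two 10 mm square guide posts stand at x +80 and -80 mm, y 0, up to 58 mm above the table.
- flange: loose aluminium flange 170 x 170 x 8 mm, 0.6 kg, with a round socket (50 mm wide, 20 high) in the middle; origin: centre of its underside, 33 mm above the table at the start; floats on four sprung pads (2 N each, 0.45 N per mm more). The feet press on its top. It must go down 5.5 to 8.5 mm (it varies) onto four hidden, equally high metal seats straight below the feet.
- foot_1: steel clamp foot of screw 1, 24 mm across, carrying a black bar knob; origin: its lowest point, on the screw axis (x +55, y +55 mm in mount_base); moves down with the screw without turning. The knob, a bar 52 mm long, 16 wide (between the flats to grip) and 34 high, stands 20 to 54 mm above this origin, centred; nothing below it is wider than 24 mm.
- foot_2: steel clamp foot of screw 2, 24 mm across, carrying a black bar knob; origin: its lowest point, on the screw axis (x +55, y -55 mm in mount_base); moves down with the screw without turning. The knob, a bar 52 mm long, 16 wide (between the flats to grip) and 34 high, stands 20 to 54 mm above this origin, centred; nothing below it is wider than 24 mm.
- foot_3: steel clamp foot of screw 3, 24 mm across, carrying a black bar knob; origin: its lowest point, on the screw axis (x -55, y -55 mm in mount_base); moves down with the screw without turning. The knob, a bar 52 mm long, 16 wide (between the flats to grip) and 34 high, stands 20 to 54 mm above this origin, centred; nothing below it is wider than 24 mm.
- foot_4: steel clamp foot of screw 4, 24 mm across, carrying a black bar knob; origin: its lowest point, on the screw axis (x -55, y +55 mm in mount_base); moves down with the screw without turning. The knob, a bar 52 mm long, 16 wide (between the flats to grip) and 34 high, stands 20 to 54 mm above this origin, centred; nothing below it is wider than 24 mm.
- knob_1 (a joint): turn of bar knob 1, rad: at 0 the bar lies along x of mount_base; grows clockwise from above (tightening), stop at 2.5. Each rad moves knob and foot 6.0 mm down; at 0 the foot's lowest point is 42.5 mm above the table. Screw friction 0.3 N m; each newton under the foot adds 0.006 N m to the turning torque. On the seat it goes firm, about 50 N per 0.1 rad more; let go, it holds up to 50 N.
- knob_2 (a joint): turn of bar knob 2, rad: at 0 the bar lies along x of mount_base; grows clockwise from above (tightening), stop at 2.5. Each rad moves knob and foot 6.0 mm down; at 0 the foot's lowest point is 42.5 mm above the table. Screw friction 0.3 N m; each newton under the foot adds 0.006 N m to the turning torque. On the seat it goes firm, about 50 N per 0.1 rad more; let go, it holds up to 50 N.
- knob_3 (a joint): turn of bar knob 3, rad: at 0 the bar lies along x of mount_base; grows clockwise from above (tightening), stop at 2.5. Each rad moves knob and foot 6.0 mm down; at 0 the foot's lowest point is 42.5 mm above the table. Screw friction 0.3 N m; each newton under the foot adds 0.006 N m to the turning torque. On the seat it goes firm, about 50 N per 0.1 rad more; let go, it holds up to 50 N.
- knob_4 (a joint): turn of bar knob 4, rad: at 0 the bar lies along x of mount_base; grows clockwise from above (tightening), stop at 2.5. Each rad moves knob and foot 6.0 mm down; at 0 the foot's lowest point is 42.5 mm above the table. Screw friction 0.3 N m; each newton under the foot adds 0.006 N m to the turning torque. On the seat it goes firm, about 50 N per 0.1 rad more; let go, it holds up to 50 N.
- tape_roll: roll of clear packing tape, 90 mm across, 24 mm high, bystander
- screwdriver: screwdriver lying down, 190 mm long, bystander
- small_carton: small carton 70 x 110 x 45 mm, bystander
- spacer: loose steel spacer ring, 40 mm across, 12 mm high, bystander
- mug: white mug, 80 mm across, 95 mm high, bystander
- stapler: black desk stapler, 150 mm long, 50 mm high, bystander
- label_carton: small carton 120 x 90 x 60 mm, bystander
Not all that is in view belongs to the job. Several things have the shape of the flange; the one meant has the colours described above.

How it is judged:
On the way:
1. all four knobs are turned part of the way down, none of them firm yet (each past 0.6 rad, clamp forces under 25 N) (value of joint each of knob_1, knob_2, knob_3, knob_4 above 0.6 rad and contact force between each of foot_1, foot_2, foot_3, foot_4 and flange below 25 N), for 0.1 s.
At the end, for the whole second after the job is handed in: The flange is still and level within 0.008 rad (about half a degree), and each of the four feet clamps it with more than 20 N (contact force between each of foot_1, foot_2, foot_3, foot_4 and flange above 20 N and angle between flange's own z axis and vertical below 0.008 rad and linear speed of flange below 0.01 m/s); the robot touches nothing.
It fails at once if the flange cocks by more than 0.042 rad (2.4 degrees) (angle between flange's own z axis and vertical above 0.042 rad).
It fails at once if a foot clamps with more than 90 N (over-tightened) (contact force between any of foot_1, foot_2, foot_3, foot_4 and flange above 90 N).
It fails at once if two neighbouring knobs are past 0.5 rad while the other two are both still short of 0.4 rad (not crosswise) ((value of joint each of knob_1, knob_2 above 0.5 rad and value of joint each of knob_3, knob_4 below 0.4 rad) or (value of joint each of knob_2, knob_3 above 0.5 rad and value of joint each of knob_4, knob_1 below 0.4 rad) or (value of joint each of knob_3, knob_4 above 0.5 rad and value of joint each of knob_1, knob_2 below 0.4 rad) or (value of joint each of knob_4, knob_1 above 0.5 rad and value of joint each of knob_2, knob_3 below 0.4 rad)).
It fails at once if a bystander is moved by more than 20 mm (distance of any of tape_roll, screwdriver, small_carton, spacer, mug, stapler, label_carton from where it was at the start of the episode above 0.02 m).
It also fails if it takes over 72 s, if anything falls off the work surface, if the arm or the gripper's body presses on something with over 40 N, if the wrist force passes 120 N, or if a joint passes its speed limit or range.

ROBOT

A 6-joint arm with a two-finger parallel gripper is mounted at the origin on the work surface. World frame = base frame: x ahead of the robot, y to its left, z up, the work surface at z = 0. Lengths are in m, angles in rad, forces in N, time in s.
With the tool pointing down it reaches from about 0.25 to 0.725 m from the base axis. Payload 4 kg.
Tool frame: the origin (TCP) lies at the very end of the fingers, on their centre line; the grasp point (between the pads) lies 19 mm behind it; z points along the fingers, y is the direction in which the jaws open and shut (so a half turn about z gives the same grasp; the last joint's range is limited). The gripper opens to 85 mm and grips with 20 to 120 N. Pads are 22 mm wide; open, the fingers measure 114 mm over their backs; the gripper's body (76 mm by 85 mm) begins 54 mm behind the grasp point. The pads swing forward as they close: fully open they stand 13 mm farther back than shut.
Start: joints at [0, 0.241, 0.005, 1.335, 0, 1.571], TCP at [0.5, -0, 0.231] pointing down, gripper open.
Joint ranges: [-2.72, 2.72], [-1.05, 1.87], [-1.09, 1.28], [-1.99, 2.15], [-1.42, 1.44], [-3.14, 3.14]. Speed limits (rad/s): [2.79, 2.79, 3.14, 3.14, 3.14, 3.14].

INTERFACE

Orientations are given as a unit quaternion [w, x, y, z].
In Python, from bench import * gives the robot as it stands.
- The arm moves only by the tool arm_command, never from a script. Its arguments are lists of equal length, an entry for each row: "angular": the turn, a rotation vector about the tool's x, y, z in rad, a list of three; "slide": the shift along the tool's x, y, z in mm, a list of three; "fingers": the finger opening in mm, from 0 to 85.4. A call has 1 to 8 rows; each row is the pose to reach, as a shift and turn from the pose measured when the call began, along the tool's axes at that moment; what a row does not reach only later rows make up. A row lasts 1/8 s, in which the tool goes at most 62.5 mm and 10.7 degrees, less where a joint would pass 70% of its speed; a pose out of reach is approached as far as the arm can. A call with a gripper value outside its range is refused whole. The fingers move at their own pace and stop on an object; "grip_force" is the grip in N (left out, the last holds). Time passes only in rows, so rows that repeat a pose let the fingers close. It gives the time, the measured TCP pose, the force and the opening at its end, in the units of the state.
- get_obs(): the state, without advancing time (a new reading comes with each control period).
- camera(name): name is "scene" or "side" or "wrist"; returns the picture (400x640x3 uint8, red, green, blue); there is no depth.
- camera_model(name): a dict with "mtx" (3x3 intrinsics, pixels), "xyz" and "orientation" of the camera in the world. Camera axes: x right, y up, looking along -z (the intrinsics and any distortion apply to the point x, -y, -z); pixel columns grow to the right and rows downward; lengths in m; the calibration is good to about 2 mm. A picture is of the moment at which its call begins: read the wrist's pose just before it. camera_model takes no time and is no camera call; for the wrist camera it gives the pose at the moment of the call.
- sign_off(): hands the job in, once; it reports no verdict.
The state is a dict: "t": time; "joint_pos": joint angles; "dq": joint speeds; "joint_torque": joint torques, N m; "position": TCP position; "tool_rot": TCP orientation; "force": force on the tool from outside, world axes, zero at the start; "moment": the same for the moment, N m; "width": finger opening in m.
Only numpy, scipy, OpenCV 4.12 (cv2) and the standard library are available. Lean on these libraries where they do the work, as an engineer would, in place of code of your own. Each camera call takes 0.05 s, during which the arm holds its last target.

## Working session

There is one attempt and no reset: what is moved stays moved. The work goes in short steps, Python scripts to look and compute and a tool call to move; the robot and the scene stay as the last step left them, time stands still between calls to the robot, and variables do not carry over. Pictures are saved under pics/ and viewed, and the job is handed in when it is done.

Besides the shell and the picture viewer there is one more tool, called after "Call:" as name(argument=value, ...), one argument or row to a line, values as JSON. arm_command: Moves the arm, as the interface text tells. Its arguments: {"type":"object","properties":{"angular":{"type":"array"},"slide":{"type":"array"},"fingers":{"type":"array"},"grip_force":{"type":"number"}},"required":["angular","slide","fingers"]}

```bash
mkdir -p pics; ls; python3 - <<'E'
from bench import *
import cv2
o=get_obs();print(o)
for n in ["scene","side","wrist"]:
    m=camera_model(n);print(n,m)
    cv2.imwrite(f"pics/{n}0.png",camera(n)[:,:,::-1])
E
```

```text
pics
{'t': 0.0, 'joint_pos': array([-8.17075170e-06,  2.41424289e-01,  3.69213855e-03,  1.33520517e+00,
        3.92944415e-05,  1.57078632e+00]), 'dq': array([-0.00049634, -0.0014349 , -0.00038033,  0.00137877,  0.0005965 ,
       -0.0004071 ]), 'joint_torque': array([ 5.50268451e-04, -3.72315860e+01,  2.52406776e+01,  1.67737965e-02,
        2.29149265e-05,  1.14679995e-05]), 'position': array([4.99349643e-01, 7.84580106e-06, 2.30395077e-01]), 'tool_rot': array([-0.00077085,  0.70710574,  0.70710701, -0.00074305]), 'force': array([-0.85318007, -0.24972714,  0.38165448]), 'moment': array([0.00353284, 0.0058416 , 0.00038831]), 'width': 0.0855173226882679}
scene {'mtx': array([[483.99444266,   0.        , 323.40668238],
       [  0.        , 483.99444266, 195.64013747],
       [  0.        ,   0.        ,   1.        ]]), 'xyz': array([ 1.43362437, -0.53028762,  0.78899224]), 'orientation': array([0.76512976, 0.40782528, 0.22821282, 0.44291524])}
side {'mtx': array([[456.48077354,   0.        , 320.3905313 ],
       [  0.        , 456.48077354, 204.25832553],
       [  0.        ,   0.        ,   1.        ]]), 'xyz': array([-0.22152712, -0.68175127,  0.82078923]), 'orientation': array([ 0.81612834,  0.41610185, -0.1808654 , -0.35788474])}
wrist {'mtx': array([[313.61665579,   0.        , 314.26030638],
       [  0.        , 313.61665579, 200.85074499],
       [  0.        ,   0.        ,   1.        ]]), 'xyz': array([0.49962637, 0.07898784, 0.37478598]), 'orientation': array([ 9.87778538e-01, -1.55862247e-01,  6.41130577e-04,  3.30433287e-04])}
```

View pics/scene0.png

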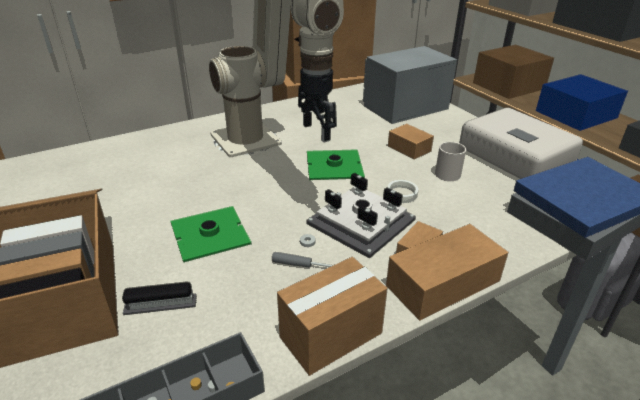

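View pics/side0.png

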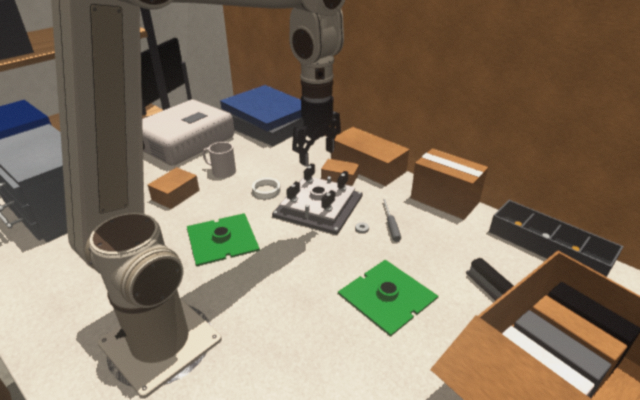

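View pics/wrist0.png

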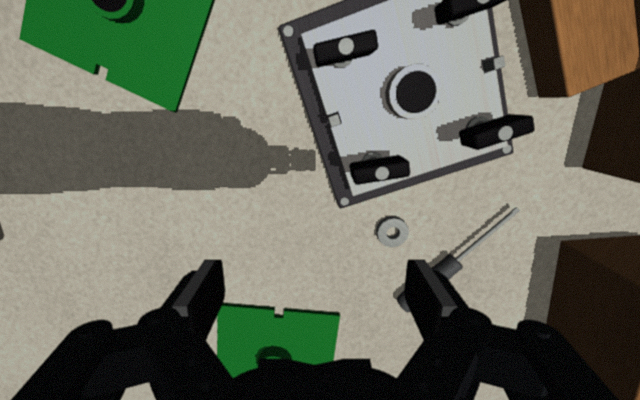

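Candidates for the flange: green plate at scene (210,232), green plate at scene (335,163), and the silver one on the dark base with black knobs at scene (362,210) / wrist (413,91). I choose the silver one; the green plates are look-alikes.

```bash
cat > h.py <<'E'
from bench import *
import cv2, numpy as np
from scipy.spatial.transform import Rotation as R
def RQ(q): return R.from_quat([q[1],q[2],q[3],q[0]])
def ray(m,uv,z):
    K=m["mtx"]; d=np.linalg.inv(K)@np.array([uv[0],uv[1],1.]); d=np.array([d[0],-d[1],-d[2]])
    d=RQ(m["orientation"]).apply(d); p=np.array(m["xyz"]); return p+d*(z-p[2])/d[2]
def proj(m,P):
    p=RQ(m["orientation"]).inv().apply(np.array(P)-m["xyz"]); q=m["mtx"]@np.array([p[0],-p[1],-p[2]]); return q[:2]/q[2]
def tool(o=None):
    o=o or get_obs(); r=RQ(o["tool_rot"]).as_matrix(); return np.array(o["position"]),r
def st():
    o=get_obs();p,r=tool(o)
    print("t %.2f"%o["t"],"pos",p.round(4),"yaw_y %.2f"%np.degrees(np.arctan2(r[1,1],r[0,1])),"z",r[:,2].round(4),"F",o["force"].round(1),"M",o["moment"].round(3),"w %.4f"%o["width"],"q",np.round(o["joint_pos"],2))
E
python3 - <<'E'
from h import *
m=camera_model("wrist")
for uv in [(345,46),(382,173),(505,132),(482,0)]: print(uv,ray(m,uv,.0965).round(4))
for uv in [(288,31),(344,202),(508,150)]: print(uv,ray(m,uv,.016).round(4))
im=cv2.imread("pics/wrist0.png")[0:215,250:550]
cv2.imwrite("pics/c0.png",cv2.resize(im,None,fx=2.6,fy=2.6,interpolation=2))
E
```

```text
(345, 46) [0.5241 0.1198 0.0965]
(382, 173) [0.5608 0.0155 0.0965]
(505, 132) [0.6654 0.052  0.0965]
(482, 0) [0.6289 0.1521 0.0965]
(288, 31) [0.4724 0.1455 0.016 ]
(344, 202) [ 0.5351 -0.0386  0.016 ]
(508, 150) [0.7206 0.0241 0.016 ]
```

View pics/c0.png

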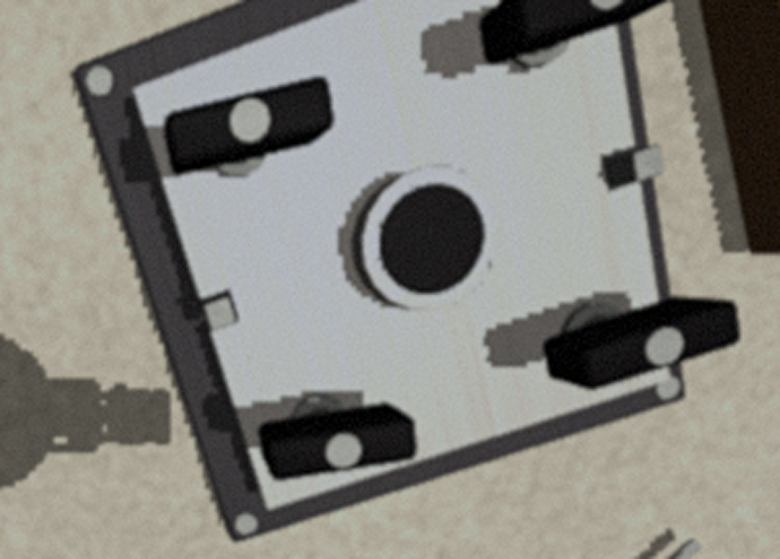

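Call:
arm_command(
  angular=[
    [0,0,-0.18],
    [0,0,-0.36],
  ],
  slide=[
    [20,25,0],
    [45,50,-10],
  ],
  fingers=[60,50],
  grip_force=100,
)

```text
t: 0.4
position: [0.5493, 0.0449, 0.2397]
tool_rot: [-0.002, 0.567, 0.824, -0.001]
force: [0.1, 0.6, 0.3]
width: 0.0518
```

```bash
python3 - <<'E'
from h import *
st();p,r=tool();d=np.array([.5945,.085,.25])-p;print((r.T@d*1000).round())
E
```

```text
t 0.40 pos [0.5493 0.0449 0.2397] yaw_y 20.88 z [-4.e-03 -3.e-04 -1.e+00] F [0.1 0.6 0.3] M [ 0.071 -0.03   0.002] w 0.0518 q [ 0.08  0.34  0.17  1.4  -0.    1.29]
[ 21.  56. -11.]
```

Call:
arm_command(
  angular=[
    [0,0,-0.18],
    [0,0,-0.36],
    [0,0,-0.54],
    [0,0,-0.72],
    [0,0,-0.9],
    [0,0,-1.08],
    [0,0,-1.26],
    [0,0,-1.38],
  ],
  slide=[
    [10,28,-5],
    [21,56,-11],
    [21,56,-11],
    [21,56,-11],
    [21,56,-11],
    [21,56,-11],
    [21,56,-11],
    [21,56,-11],
  ],
  fingers=[50,50,50,50,50,50,50,50],
)

```text
t: 1.4
position: [0.5939, 0.0845, 0.2499]
tool_rot: [-0.003, -0.089, 0.996, -0.0]
force: [0.3, 1.0, 0.1]
width: 0.05
```

```bash
python3 - <<'E'
from h import *
st();m=camera_model("wrist");im=camera("wrist");np.save("w1.npy",im);
import pickle;pickle.dump(m,open("w1.pkl","wb"))
cv2.imwrite("pics/w1.png",im[:,:,::-1])
E
```

```text
t 1.40 pos [0.5939 0.0845 0.2499] yaw_y 100.20 z [-5.2e-03 -6.0e-04 -1.0e+00] F [0.3 1.  0.1] M [0.041 0.025 0.007] w 0.0500 q [ 0.14  0.44  0.34  1.48  0.   -0.04]
```

View pics/w1.png

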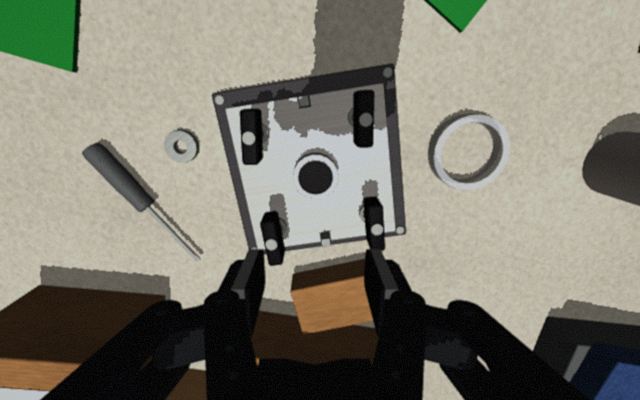

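```bash
python3 - <<'E'
from h import *
import pickle
m=pickle.load(open("w1.pkl","rb"));im=np.load("w1.npy")
K=[(249,138),(366,120),(377,230),(271,244)]
g=cv2.cvtColor(im,cv2.COLOR_RGB2GRAY)
out=[]
for u,v in K:
    w=g[v-9:v+10,u-9:u+10]; n,l,s,c=cv2.connectedComponentsWithStats((w>75).astype(np.uint8))
    i=l[9,9]; print((u,v),c[i]+[u-9,v-9],s[i,4],end=' ')
    P=ray(m,c[i]+[u-9,v-9],.0965);print(P.round(4)); out.append(P)
    z=cv2.resize(im[v-32:v+32,u-30:u+30],None,fx=6,fy=6,interpolation=2);cv2.imwrite(f"pics/k{len(out)}.png",z[:,:,::-1])
out=np.array(out);print("c",out.mean(0));
for a,b in [(0,3),(1,2)]: d=out[b]-out[a];print(np.degrees(np.arctan2(d[1],d[0])),np.linalg.norm(d))
for a,b in [(0,1),(3,2)]: d=out[b]-out[a];print(np.degrees(np.arctan2(d[1],d[0]))-90,np.linalg.norm(d))
a=[cv2.imread(f"pics/k{i}.png") for i in (1,2,4,3)]
cv2.imwrite("pics/k.png",cv2.resize(np.vstack([np.hstack(a[:2]),np.hstack(a[2:])]),(720,600)))
E
```

```text
(249, 138) [246.67777778 137.96666667] 180 [0.5606 0.0143 0.0965]
(366, 120) [365.31858407 119.38938053] 113 [0.5244 0.1199 0.0965]
(377, 230) [378.75 228.6 ] 160 [0.628  0.1581 0.0965]
(271, 244) [268.80405405 244.14864865] 148 [0.6654 0.0493 0.0965]
c [0.59458821 0.08539894 0.0965    ]
18.519861945377087 0.1104457214507152
20.227697747246147 0.11035282364706268
18.919025152812964 0.11167949169586999
18.978330458298004 0.11496930120092087
```

View pics/k.png

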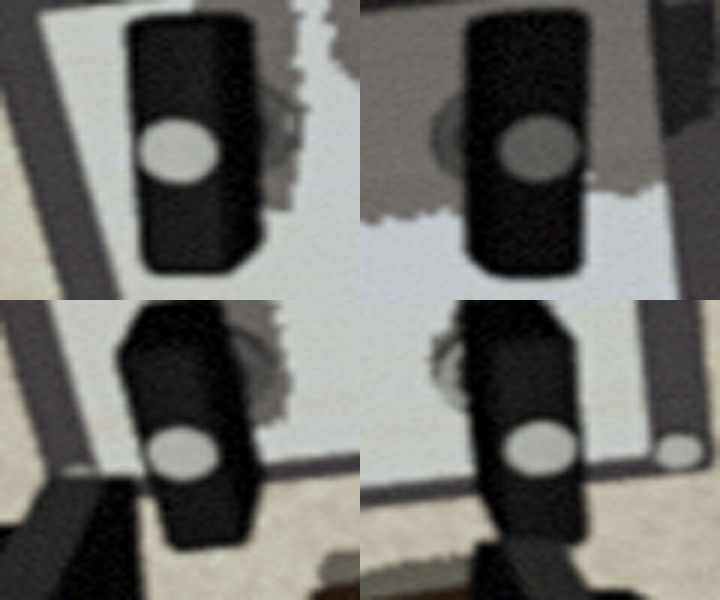

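```bash
python3 - <<'E'
from h import *
import pickle
m=pickle.load(open("w1.pkl","rb"))
K=[(248.7,138.2),(365.7,119.8),(377,229.3),(271.3,244.6)]
out=np.array([ray(m,k,.096) for k in K]);print(out.round(4),"c",out.mean(0));
for a,b in [(0,3),(1,2)]: d=out[b]-out[a];print(np.degrees(np.arctan2(d[1],d[0])),np.linalg.norm(d))
for a,b in [(0,1),(3,2)]: d=out[b]-out[a];print(np.degrees(np.arctan2(d[1],d[0]))-90,np.linalg.norm(d))
C=np.array([ray(m,k,.016) for k in [(219.5,99.5),(388.5,72.5),(400.5,230.5)]]);print(C.round(4),(C[0]+C[2])/2)
for a,b,o in [(1,2,0),(0,1,90)]: d=C[b]-C[a];print(np.degrees(np.arctan2(d[1],d[0]))-o,np.linalg.norm(d))
# best fit square
ys=np.radians(18.7);c=out.mean(0)
X=np.array([np.cos(ys),np.sin(ys),0]);Y=np.array([-X[1],X[0],0])
T=[c+.055*(sx*X+sy*Y) for sx,sy in [(-1,-1),(-1,1),(1,1),(1,-1)]]
np.save("T.npy",T);print(np.round(T,4))
p,r=tool()
d=np.array(T[0])-p;d[2]=.115-p[2];print((r.T@d*1000).round(1))
E
```

```text
[[0.5606 0.0161 0.096 ]
 [0.5247 0.1204 0.096 ]
 [0.6292 0.1566 0.096 ]
 [0.6657 0.052  0.096 ]] c [0.59504415 0.08626738 0.096     ]
18.855653592098882 0.11103348879832894
19.107653196844694 0.11059427943929553
18.960300120090622 0.11034678084899874
19.187442108541504 0.11083487184396423
[[ 0.5346 -0.0366  0.016 ]
 [ 0.4722  0.1473  0.016 ]
 [ 0.6556  0.2103  0.016 ]] [0.59507852 0.08686725 0.016     ]
18.965978336084074 0.1939099162934036
18.755416190475813 0.1941814641244138
[[0.5606 0.0165 0.096 ]
 [0.5253 0.1207 0.096 ]
 [0.6295 0.156  0.096 ]
 [0.6648 0.0518 0.096 ]]
[ 44.2 -60.9 135.1]
```

Call:
arm_command(
  angular=[
    [0,0,-0.023],
    [0,0,-0.023],
    [0,0,-0.023],
    [0,0,-0.023],
  ],
  slide=[
    [20,-30,40],
    [44.2,-60.9,90],
    [44.2,-60.9,135],
    [44.2,-60.9,135],
  ],
  fingers=[50,50,50,50],
)

```text
t: 1.95
position: [0.5568, 0.0161, 0.1113]
tool_rot: [-0.007, -0.1, 0.995, 0.0]
force: [0.9, 0.3, 0.4]
width: 0.0499
```

```bash
python3 - <<'E'
from h import *
st();im=camera("wrist");m=camera_model("wrist")
cv2.imwrite("pics/w2.png",im[:,:,::-1])
T=np.load("T.npy")
p,r=tool();print(proj(m,T[0]))
d=T[0]-p;d[2]=.0605-p[2];print((r.T@d*1000).round(1))
E
```

```text
t 1.95 pos [0.5568 0.0161 0.1113] yaw_y 101.52 z [-1.470e-02 -7.000e-04 -9.999e-01] F [0.9 0.3 0.4] M [ 0.034 -0.017  0.009] w 0.0499 q [ 0.03  0.44 -0.03  1.11 -0.   -0.17]
[313.78561288 246.97104638]
[-1.6 -0.3 53.6]
```

View pics/w2.png

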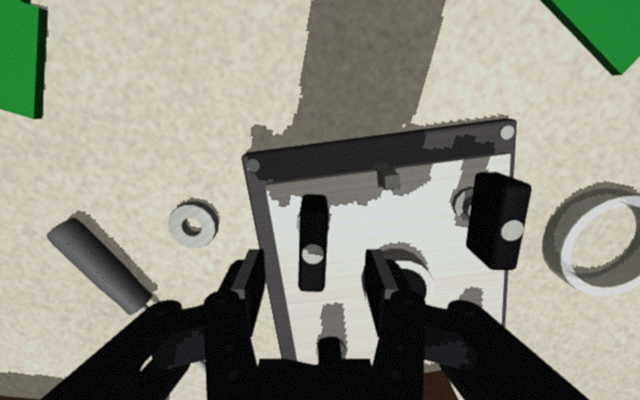

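```bash
cat >> h.py <<'E'
def goto(P,yaw):
    """print angular & slide to get to P with tool vertical and tool-y yaw (deg)"""
    p,r=tool();y=np.radians(yaw)
    Y=np.array([np.cos(y),np.sin(y),0]);Z=np.array([0,0,-1.]);X=np.cross(Y,Z)
    rr=R.from_matrix(r.T@np.c_[X,Y,Z]).as_rotvec()
    print("ang",rr.round(4),"slide",(r.T@(np.array(P)-p)*1000).round(1))
E
python3 - <<'E'
from h import *
st();m=camera_model("wrist")
print(ray(m,(312.5,254),.096))
T=np.load("T.npy")
goto([.5615,.0162,.0605],101)
E
```

```text
t 2.00 pos [0.5594 0.0165 0.1141] yaw_y 101.57 z [-8.9e-03 -5.0e-04 -1.0e+00] F [-0.7  0.6  1. ] M [0.028 0.    0.022] w 0.0501 q [ 0.03  0.44 -0.03  1.12 -0.   -0.17]
[0.56508875 0.01670411 0.096     ]
ang [ 0.0012 -0.0089  0.0099] slide [-2.4 -0.8 53.6]
```

Call:
arm_command(
  angular=[
    [0,-0.005,0.01],
    [0,-0.005,0.01],
    [0,-0.005,0.01],
    [0,-0.005,0.01],
    [0,-0.005,0.01],
    [0,-0.005,0.01],
  ],
  slide=[
    [-2,-0.8,27],
    [-2,-0.8,53],
    [-2,-0.8,53],
    [-2,-0.8,53],
    [-2,-0.8,53],
    [-2,-0.8,53],
  ],
  fingers=[50,50,10,10,10,10],
  grip_force=100,
)

```text
t: 2.75
position: [0.5631, 0.0163, 0.0636]
tool_rot: [0.0, -0.096, 0.995, 0.0]
force: [-0.9, 0.5, 6.6]
width: 0.0149
```

```bash
python3 - <<'E'
from h import *
st();goto([.561,.0165,.0605],101)
E
```

```text
t 2.75 pos [0.5631 0.0163 0.0636] yaw_y 100.97 z [ 8.e-04  9.e-04 -1.e+00] F [-0.9  0.5  6.6] M [ 0.045  0.091 -0.282] w 0.0149 q [ 0.03  0.49 -0.09  0.99  0.   -0.16]
ang [ 0.0007  0.0009 -0.0005] slide [2.  0.6 3.1]
```

Call:
arm_command(
  angular=[
    [0,0,0.15],
    [0,0,0.3],
    [0,0,0.45],
    [0,0,0.6],
    [0,0,0.71],
    [0,0,0.71],
  ],
  slide=[
    [0,0,0.9],
    [0,0,1.8],
    [0,0,2.7],
    [0,0,3.6],
    [0,0,4.3],
    [0,0,4.3],
  ],
  fingers=[10,10,10,10,10,10],
)

```text
t: 3.5
position: [0.5627, 0.0143, 0.0596]
tool_rot: [0.0, 0.257, 0.966, -0.001]
force: [-1.5, -5.2, -0.4]
width: 0.0148
```

```bash
python3 - <<'E'
from h import *
st()
E
```

```text
t 3.50 pos [0.5627 0.0143 0.0596] yaw_y 60.21 z [ 2.0e-04 -3.1e-03 -1.0e+00] F [-1.5 -5.2 -0.4] M [-1.023  0.147  0.014] w 0.0148 q [ 0.03  0.49 -0.1   0.98 -0.    0.55]
```

```bash
python3 - <<'E'
from h import *
goto([.5627,.0143,.115],60.2)
goto([.6300,.1562,.115],101)
goto([.6300,.1562,.0605],101)
E
```

```text
ang [-0.0026  0.0017  0.0002] slide [ -0.1  -0.2 -55.4]
ang [-3.000e-03  7.000e-04 -7.119e-01] slide [ 12.  156.4 -55.9]
ang [-3.000e-03  7.000e-04 -7.119e-01] slide [ 12.1 156.6  -1.4]
```

Call:
arm_command(
  angular=[
    [0,0,0],
    [0,0,0],
    [0,0,-0.1],
    [0,0,-0.25],
    [0,0,-0.4],
    [0,0,-0.55],
    [0,0,-0.712],
    [0,0,-0.712],
  ],
  slide=[
    [0,0,0],
    [0,0,0],
    [0,0,-50],
    [4,50,-56],
    [8,104,-56],
    [12,156.4,-56],
    [12,156.4,-56],
    [12,156.4,-56],
  ],
  fingers=[46,46,46,46,46,46,46,46],
)

```text
t: 4.5
position: [0.63, 0.1573, 0.115]
tool_rot: [-0.0, -0.096, 0.995, -0.001]
force: [0.1, -0.4, 0.3]
width: 0.0455
```

```bash
python3 - <<'E'
from h import *
st();m=camera_model("wrist");im=camera("wrist")
cv2.imwrite("pics/w3.png",im[:,:,::-1])
print(proj(m,[.6293,.1563,.0955]))
goto([.6300,.1562,.0605],101)
E
```

```text
t 4.50 pos [0.63   0.1573 0.115 ] yaw_y 100.99 z [ 2.0e-04 -2.9e-03 -1.0e+00] F [ 0.1 -0.4  0.3] M [-0.047  0.001 -0.032] w 0.0455 q [ 0.25  0.6   0.25  1.22 -0.    0.05]
[312.76396455 242.40380359]
ang [-0.0029 -0.0005 -0.002 ] slide [-0.1 -0.2 54.6]
```

View pics/w3.png

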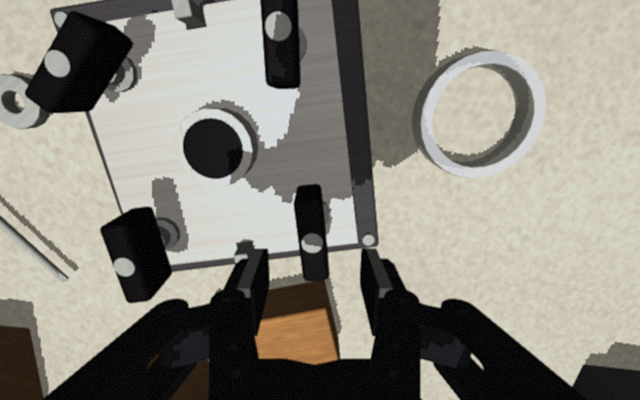

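Call:
arm_command(
  angular=[
    [0,0,0],
    [0,0,0],
    [0,0,0],
    [0,0,0],
    [0,0,0],
    [0,0,0],
  ],
  slide=[
    [0,0,27],
    [0,0,53],
    [0,0,53],
    [0,0,53],
    [0,0,53],
    [0,0,53],
  ],
  fingers=[46,46,10,10,10,10],
)

```text
t: 5.3
position: [0.6294, 0.1558, 0.0623]
tool_rot: [-0.001, -0.095, 0.996, -0.002]
force: [-1.3, -2.3, -4.2]
width: 0.0148
```

```bash
python3 - <<'E'
from h import *
st()
E
```

```text
t 5.30 pos [0.6294 0.1558 0.0623] yaw_y 100.86 z [-8.e-04 -4.e-03 -1.e+00] F [-1.3 -2.3 -4.2] M [-0.541  0.423  0.297] w 0.0148 q [ 0.24  0.64  0.18  1.11 -0.    0.05]
```

Call:
arm_command(
  angular=[
    [0,0,0.15],
    [0,0,0.3],
    [0,0,0.45],
    [0,0,0.6],
    [0,0,0.71],
    [0,0,0.71],
  ],
  slide=[
    [0,0,0.9],
    [0,0,1.8],
    [0,0,2.7],
    [0,0,3.6],
    [0,0,4.3],
    [0,0,4.3],
  ],
  fingers=[10,10,10,10,10,10],
)

```text
t: 6.05
position: [0.6293, 0.1551, 0.058]
tool_rot: [0.0, 0.257, 0.966, -0.003]
force: [-2.0, -3.6, -5.1]
width: 0.0145
```

```bash
python3 - <<'E'
from h import *
st()
goto([.5255,.1205,.115],101)
E
```

```text
t 6.05 pos [0.6293 0.1551 0.058 ] yaw_y 60.20 z [-0.0011 -0.0051 -1.    ] F [-2.  -3.6 -5.1] M [-0.597  0.206  0.038] w 0.0145 q [ 0.24  0.65  0.17  1.1  -0.    0.76]
ang [-5.400e-03 -2.000e-04 -7.121e-01] slide [ 72.8 -81.9 -56.7]
```

Call:
arm_command(
  angular=[
    [0,0,0],
    [0,0,0],
    [0,0,-0.1],
    [0,0,-0.25],
    [-0.003,0,-0.4],
    [-0.005,0,-0.55],
    [-0.005,0,-0.712],
    [-0.005,0,-0.712],
  ],
  slide=[
    [0,0,0],
    [0,0,0],
    [0,0,-50],
    [25,-27,-57],
    [50,-55,-57],
    [72.8,-81.9,-57],
    [72.8,-81.9,-57],
    [72.8,-81.9,-57],
  ],
  fingers=[46,46,46,46,46,46,46,46],
)

```text
t: 7.05
position: [0.5264, 0.121, 0.1167]
tool_rot: [0.002, -0.095, 0.995, 0.0]
force: [0.0, -0.1, 0.2]
width: 0.0461
```

```bash
python3 - <<'E'
from h import *
st();m=camera_model("wrist");im=camera("wrist")
cv2.imwrite("pics/w4.png",im[:,:,::-1])
print(proj(m,[.525,.1205,.0955]))
goto([.5255,.1205,.0610],101)
E
```

```text
t 7.05 pos [0.5264 0.121  0.1167] yaw_y 100.92 z [ 3.e-03  9.e-04 -1.e+00] F [ 0.  -0.1  0.2] M [0.002 0.003 0.01 ] w 0.0461 q [ 0.23  0.39 -0.09  1.08  0.    0.04]
[313.84790585 240.07846747]
ang [ 0.0002  0.0029 -0.0024] slide [ 1.4 -0.3 55.5]
```

View pics/w4.png

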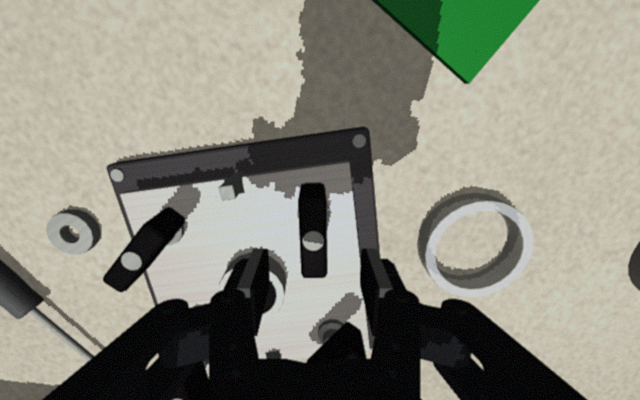

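Call:
arm_command(
  angular=[
    [0,0.003,0],
    [0,0.003,0],
    [0,0.003,0],
    [0,0.003,0],
    [0,0.003,0],
    [0,0.003,0],
  ],
  slide=[
    [1,0,27],
    [1,0,54],
    [1,0,54],
    [1,0,54],
    [1,0,54],
    [1,0,54],
  ],
  fingers=[46,46,10,10,10,10],
)

```text
t: 7.85
position: [0.5262, 0.1204, 0.0629]
tool_rot: [0.0, -0.094, 0.996, -0.0]
force: [0.5, -2.6, -3.8]
width: 0.0145
```

```bash
python3 - <<'E'
from h import *
st()
E
```

```text
t 7.85 pos [0.5262 0.1204 0.0629] yaw_y 100.84 z [ 8.e-04 -6.e-04 -1.e+00] F [ 0.5 -2.6 -3.8] M [-0.609 -0.095  0.239] w 0.0145 q [ 0.23  0.45 -0.16  0.96 -0.    0.04]
```

Call:
arm_command(
  angular=[
    [0,0,0.15],
    [0,0,0.3],
    [0,0,0.45],
    [0,0,0.6],
    [0,0,0.71],
    [0,0,0.71],
  ],
  slide=[
    [0,0,0.9],
    [0,0,1.8],
    [0,0,2.7],
    [0,0,3.6],
    [0,0,4.3],
    [0,0,4.3],
  ],
  fingers=[10,10,10,10,10,10],
)

```text
t: 8.6
position: [0.5261, 0.1191, 0.0586]
tool_rot: [0.001, 0.258, 0.966, -0.001]
force: [0.2, -6.4, -4.2]
width: 0.0148
```

```bash
python3 - <<'E'
from h import *
st()
goto([.6650,.0519,.115],101)
E
```

```text
t 8.60 pos [0.5261 0.1191 0.0586] yaw_y 60.05 z [ 7.0e-04 -3.2e-03 -1.0e+00] F [ 0.2 -6.4 -4.2] M [-1.02  -0.166 -0.002] w 0.0148 q [ 0.22  0.45 -0.17  0.95 -0.    0.75]
ang [-0.0031  0.0012 -0.7148] slide [-154.   11.  -56.]
```

Call:
arm_command(
  angular=[
    [0,0,0],
    [0,0,0],
    [0,0,-0.1],
    [0,0,-0.25],
    [-0.003,0,-0.4],
    [-0.003,0,-0.55],
    [-0.003,0,-0.714],
    [-0.003,0,-0.714],
  ],
  slide=[
    [0,0,0],
    [0,0,0],
    [0,0,-50],
    [-50,4,-57],
    [-104,8,-57],
    [-154,11,-57],
    [-154,11,-57],
    [-154,11,-57],
  ],
  fingers=[46,46,46,46,46,46,46,46],
)

```text
t: 9.6
position: [0.6656, 0.052, 0.1159]
tool_rot: [0.001, -0.094, 0.996, 0.0]
force: [1.0, 0.2, 0.4]
width: 0.046
```

```bash
python3 - <<'E'
from h import *
st();m=camera_model("wrist");im=camera("wrist")
cv2.imwrite("pics/w5.png",im[:,:,::-1])
print(proj(m,[.6652,.0519,.0955]))
goto([.6655,.0519,.0610],101)
E
```

```text
t 9.60 pos [0.6656 0.052  0.1159] yaw_y 100.82 z [ 1.5e-03  4.0e-04 -1.0e+00] F [1.  0.2 0.4] M [-0.009 -0.016 -0.041] w 0.0460 q [ 0.08  0.64  0.31  1.25  0.   -0.11]
[314.15741302 242.47785034]
ang [-0.      0.0015 -0.0034] slide [-0.2 -0.4 55.1]
```

View pics/w5.png

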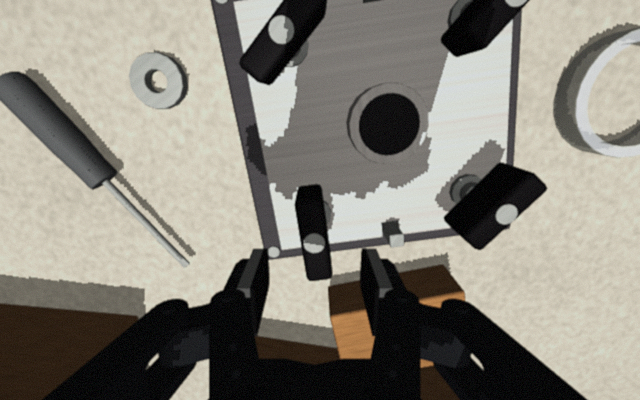

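```bash
python3 - <<'E'
from h import *
m=camera_model("scene")
b=ray(m,(403,310),0);print(b)
for z in (.06,.08,.1,.12,.14):print(z,proj(m,[b[0],b[1],z]))
print("far edge ground/at .1", ray(m,(388,258),.09),ray(m,(453,228),.09))
E
```

```text
[ 0.90008768 -0.0098016   0.        ]
0.06 [406.0113819  290.05508351]
0.08 [407.0604941  283.10662731]
0.1 [408.13355875 275.99952978]
0.12 [409.23140562 268.72829523]
0.14 [410.35490324 261.28717116]
far edge ground/at .1 [ 0.82680753 -0.00525689  0.09      ] [0.81690119 0.19101994 0.09      ]
```

Call:
arm_command(
  angular=[
    [0,0,0],
    [0,0,0],
    [0,0,0],
    [0,0,0],
    [0,0,0],
    [0,0,0],
  ],
  slide=[
    [0,0,27],
    [0,0,54],
    [0,0,54],
    [0,0,54],
    [0,0,54],
    [0,0,54],
  ],
  fingers=[46,46,10,10,10,10],
)

```text
t: 10.4
position: [0.6647, 0.0517, 0.0623]
tool_rot: [0.0, -0.094, 0.996, -0.0]
force: [-2.8, -4.6, -4.2]
width: 0.0148
```

```bash
python3 - <<'E'
from h import *
st()
E
```

```text
t 10.40 pos [0.6647 0.0517 0.0623] yaw_y 100.78 z [ 6.e-04 -7.e-04 -1.e+00] F [-2.8 -4.6 -4.2] M [-0.846  0.363  0.313] w 0.0148 q [ 0.08  0.68  0.24  1.13 -0.   -0.11]
```

Call:
arm_command(
  angular=[
    [0,0,0.15],
    [0,0,0.3],
    [0,0,0.45],
    [0,0,0.6],
    [0,0,0.71],
    [0,0,0.71],
  ],
  slide=[
    [0,0,0.9],
    [0,0,1.8],
    [0,0,2.7],
    [0,0,3.6],
    [0,0,4.3],
    [0,0,4.3],
  ],
  fingers=[10,10,10,10,10,10],
)

```text
t: 11.15
position: [0.6643, 0.0515, 0.0579]
tool_rot: [-0.0, 0.257, 0.966, -0.0]
force: [-2.4, -2.8, -6.0]
width: 0.0146
```

```bash
python3 - <<'E'
from h import *
st()
E
```

```text
t 11.15 pos [0.6643 0.0515 0.0579] yaw_y 60.16 z [-5.e-04 -8.e-04 -1.e+00] F [-2.4 -2.8 -6. ] M [-0.651  0.42   0.293] w 0.0146 q [ 0.08  0.68  0.23  1.13 -0.    0.6 ]
```

Call:
arm_command(
  angular=[
    [0,0,0],
    [0,0,0.1],
    [0,0,0.2],
    [0,0,0.27],
    [0,0,0.27],
  ],
  slide=[
    [0,0,0],
    [0,0,0.6],
    [0,0,1.2],
    [0,0,1.6],
    [0,0,1.6],
  ],
  fingers=[10,10,10,10,10],
)

```text
t: 11.78
position: [0.6643, 0.0515, 0.0563]
tool_rot: [-0.0, 0.385, 0.923, -0.001]
force: [-1.8, -3.5, -6.7]
width: 0.0142
```

```bash
python3 - <<'E'
from h import *
st()
goto([.5258,.1197,.113],60)
goto([.5258,.1197,.0580],60)
E
```

```text
t 11.78 pos [0.6643 0.0515 0.0563] yaw_y 44.77 z [-5.e-04 -9.e-04 -1.e+00] F [-1.8 -3.5 -6.7] M [-0.612  0.173  0.195] w 0.0142 q [ 0.08  0.68  0.23  1.12 -0.    0.87]
ang [-1.000e-03  1.000e-04 -2.657e-01] slide [145.9 -50.3 -56.7]
ang [-1.000e-03  1.000e-04 -2.657e-01] slide [145.9 -50.2  -1.7]
```

Call:
arm_command(
  angular=[
    [0,0,0],
    [0,0,0],
    [0,0,-0.05],
    [0,0,-0.12],
    [0,0,-0.2],
    [0,0,-0.266],
    [0,0,-0.266],
    [0,0,-0.266],
  ],
  slide=[
    [0,0,0],
    [0,0,0],
    [0,0,-50],
    [48,-17,-57],
    [98,-34,-57],
    [146,-50,-57],
    [146,-50,-57],
    [146,-50,-57],
  ],
  fingers=[46,46,46,46,46,46,46,46],
)

```text
t: 12.78
position: [0.5276, 0.1206, 0.1148]
tool_rot: [0.002, 0.258, 0.966, 0.001]
force: [0.1, -0.3, 0.1]
width: 0.0458
```

```bash
python3 - <<'E'
from h import *
st()
goto([.5258,.1197,.0582],60)
E
```

```text
t 12.78 pos [0.5276 0.1206 0.1148] yaw_y 60.05 z [ 3.5e-03  2.0e-04 -1.0e+00] F [ 0.1 -0.3  0.1] M [-0.003 -0.057  0.024] w 0.0458 q [ 0.23  0.4  -0.09  1.08 -0.    0.75]
ang [0.0019 0.0029 0.0008] slide [ 1.2 -1.8 56.6]
```

Descend, grip, and check before turning.

Call:
arm_command(
  angular=[
    [0,0.003,0],
    [0,0.003,0],
    [0,0.003,0],
    [0,0.003,0],
    [0,0.003,0],
    [0,0.003,0],
  ],
  slide=[
    [1,-1.5,28],
    [1,-1.5,56],
    [1,-1.5,56],
    [1,-1.5,56],
    [1,-1.5,56],
    [1,-1.5,56],
  ],
  fingers=[46,46,10,10,10,10],
)

```text
t: 13.52
position: [0.5267, 0.1187, 0.0594]
tool_rot: [0.001, 0.259, 0.966, 0.0]
force: [0.5, -5.6, -3.1]
width: 0.0148
```

```bash
python3 - <<'E'
from h import *
st()
E
```

```text
t 13.53 pos [0.5267 0.1187 0.0594] yaw_y 60.01 z [ 2.1e-03 -3.0e-04 -1.0e+00] F [ 0.5 -5.6 -3.1] M [-1.125 -0.005  0.226] w 0.0148 q [ 0.22  0.45 -0.17  0.95 -0.    0.75]
```

Call:
arm_command(
  angular=[
    [0,0,0.1],
    [0,0,0.2],
    [0,0,0.27],
    [0,0,0.27],
  ],
  slide=[
    [0,0,0.6],
    [0,0,1.2],
    [0,0,1.6],
    [0,0,1.6],
  ],
  fingers=[10,10,10,10],
)

```text
t: 14.02
position: [0.5264, 0.1181, 0.0578]
tool_rot: [0.001, 0.386, 0.922, -0.0]
force: [-1.3, -4.3, -3.3]
width: 0.0143
```

```bash
python3 - <<'E'
from h import *
st()
goto([.5625,.0150,.114],60)
E
```

```text
t 14.03 pos [0.5264 0.1181 0.0578] yaw_y 44.56 z [ 0.0015 -0.0015 -1.    ] F [-1.3 -4.3 -3.3] M [-0.95   0.198  0.081] w 0.0143 q [ 0.22  0.45 -0.17  0.95 -0.    1.01]
ang [-0.0003  0.0021 -0.2695] slide [-98.9 -46.7 -56. ]
```

Call:
arm_command(
  angular=[
    [0,0,0],
    [0,0,0],
    [0,0,-0.05],
    [0,0,-0.12],
    [0,0.002,-0.2],
    [0,0.002,-0.27],
    [0,0.002,-0.27],
  ],
  slide=[
    [0,0,0],
    [0,0,0],
    [0,0,-50],
    [-48,-23,-56],
    [-99,-46.5,-56],
    [-99,-46.5,-56],
    [-99,-46.5,-56],
  ],
  fingers=[46,46,46,46,46,46,46],
)

```text
t: 14.9
position: [0.5635, 0.0148, 0.1146]
tool_rot: [0.001, 0.259, 0.966, 0.001]
force: [-0.4, -0.3, -0.0]
width: 0.0457
```

```bash
python3 - <<'E'
from h import *
st()
goto([.5625,.0150,.0590],60)
E
```

```text
t 14.90 pos [0.5635 0.0148 0.1146] yaw_y 59.93 z [ 1.8e-03  8.0e-04 -1.0e+00] F [-0.4 -0.3 -0. ] M [-0.025  0.047 -0.001] w 0.0457 q [ 0.03  0.44 -0.03  1.11  0.    0.55]
ang [ 0.0015  0.0012 -0.0012] slide [ 1.  -0.5 55.6]
```

Call:
arm_command(
  angular=[
    [0,0,0],
    [0,0,0],
    [0,0,0],
    [0,0,0],
    [0,0,0],
    [0,0,0],
  ],
  slide=[
    [1,0,28],
    [1,0,55.5],
    [1,0,55.5],
    [1,0,55.5],
    [1,0,55.5],
    [1,0,55.5],
  ],
  fingers=[46,46,10,10,10,10],
)

```text
t: 15.65
position: [0.5618, 0.0151, 0.0596]
tool_rot: [0.0, 0.26, 0.966, 0.0]
force: [-5.4, -2.7, 0.2]
width: 0.0145
```

```bash
python3 - <<'E'
from h import *
st()
E
```

```text
t 15.65 pos [0.5618 0.0151 0.0596] yaw_y 59.91 z [ 2.e-04  2.e-04 -1.e+00] F [-5.4 -2.7  0.2] M [-0.51   0.948 -0.043] w 0.0145 q [ 0.03  0.49 -0.1   0.98  0.    0.55]
```

Call:
arm_command(
  angular=[
    [0,0,0.1],
    [0,0,0.2],
    [0,0,0.27],
    [0,0,0.27],
  ],
  slide=[
    [0,0,0.6],
    [0,0,1.2],
    [0,0,1.6],
    [0,0,1.6],
  ],
  fingers=[10,10,10,10],
)

```text
t: 16.15
position: [0.5615, 0.0147, 0.0581]
tool_rot: [0.0, 0.387, 0.922, -0.0]
force: [-2.0, -3.0, -2.2]
width: 0.0145
```

```bash
python3 - <<'E'
from h import *
st()
goto([.6293,.1556,.114],60)
E
```

```text
t 16.15 pos [0.5615 0.0147 0.0581] yaw_y 44.48 z [-2.e-04 -7.e-04 -1.e+00] F [-2.  -3.  -2.2] M [-0.612  0.502  0.154] w 0.0145 q [ 0.03  0.49 -0.1   0.98 -0.    0.82]
ang [-7.000e-04  2.000e-04 -2.709e-01] slide [ 53.  147.1 -56. ]
```

Call:
arm_command(
  angular=[
    [0,0,0],
    [0,0,0],
    [0,0,-0.05],
    [0,0,-0.12],
    [0,0,-0.2],
    [0,0,-0.27],
    [0,0,-0.27],
    [0,0,-0.27],
  ],
  slide=[
    [0,0,0],
    [0,0,0],
    [0,0,-50],
    [17,48,-56],
    [35,98,-56],
    [53,147,-56],
    [53,147,-56],
    [53,147,-56],
  ],
  fingers=[46,46,46,46,46,46,46,46],
)

```text
t: 17.15
position: [0.6293, 0.1558, 0.1141]
tool_rot: [0.0, 0.259, 0.966, -0.0]
force: [0.6, 0.1, 1.2]
width: 0.0459
```

```bash
python3 - <<'E'
from h import *
st()
goto([.6293,.1556,.0580],60)
E
```

```text
t 17.15 pos [0.6293 0.1558 0.1141] yaw_y 59.98 z [ 1.e-04 -6.e-04 -1.e+00] F [0.6 0.1 1.2] M [-0.038  0.039 -0.066] w 0.0459 q [ 0.24  0.6   0.24  1.22 -0.    0.77]
ang [-0.0005  0.0004 -0.0003] slide [-0.1 -0.2 56.1]
```

Call:
arm_command(
  angular=[
    [0,0,0],
    [0,0,0],
    [0,0,0],
    [0,0,0],
    [0,0,0],
    [0,0,0],
  ],
  slide=[
    [0,0,28],
    [0,0,56],
    [0,0,56],
    [0,0,56],
    [0,0,56],
    [0,0,56],
  ],
  fingers=[46,46,10,10,10,10],
)

```text
t: 17.9
position: [0.6293, 0.1549, 0.0589]
tool_rot: [0.0, 0.259, 0.966, -0.001]
force: [-1.6, -2.9, -0.9]
width: 0.0152
```

Call:
arm_command(
  angular=[
    [0,0,0.1],
    [0,0,0.2],
    [0,0,0.27],
    [0,0,0.27],
  ],
  slide=[
    [0,0,0.6],
    [0,0,1.2],
    [0,0,1.6],
    [0,0,1.6],
  ],
  fingers=[10,10,10,10],
)

```text
t: 18.4
position: [0.6291, 0.1547, 0.0573]
tool_rot: [0.0, 0.387, 0.922, -0.001]
force: [-1.8, -1.5, -2.7]
width: 0.0149
```

```bash
python3 - <<'E'
from h import *
st();s=camera("side");cv2.imwrite("pics/s1.png",cv2.resize(s[150:250,250:400],None,fx=5,fy=5)[:,:,::-1])
E
```

```text
t 18.40 pos [0.6291 0.1547 0.0573] yaw_y 44.52 z [-1.0e-04 -2.4e-03 -1.0e+00] F [-1.8 -1.5 -2.7] M [-0.426  0.304  0.123] w 0.0149 q [ 0.24  0.65  0.17  1.09 -0.    1.04]
```

View pics/s1.png

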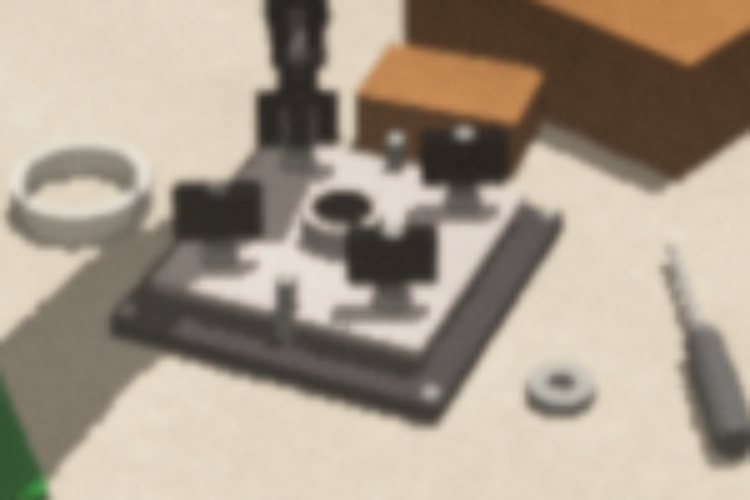

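Call:
arm_command(
  angular=[
    [0,0,0.06],
  ],
  slide=[
    [0,0,0.4],
  ],
  fingers=[10],
)

```text
t: 18.58
position: [0.629, 0.1547, 0.057]
tool_rot: [0.0, 0.414, 0.91, -0.001]
force: [-1.2, -1.3, -3.7]
width: 0.0146
```

```bash
cat >> h.py <<'E'
def feel():
    o=get_obs();p,r=tool(o);y=np.degrees(np.arctan2(r[1,1],r[0,1]))
    print("t %.2f"%o["t"],"knob %.4f"%np.radians(18.95-(y-90)),"Mz %.3f"%o["moment"][2],"F",o["force"].round(1),"z %.4f"%p[2],"dq6 %.2f"%o["dq"][5])
E
python3 -c "
from h import *
feel()"
```

```text
t 18.57 knob 1.1844 Mz 0.396 F [-1.2 -1.3 -3.7] z 0.0570 dq6 0.48
```

Call:
arm_command(
  angular=[
    [0,0,0.06],
  ],
  slide=[
    [0,0,0.4],
  ],
  fingers=[10],
)

```text
t: 18.7
position: [0.6289, 0.1546, 0.0566]
tool_rot: [0.0, 0.441, 0.897, -0.001]
force: [-0.9, -2.6, -3.7]
width: 0.0144
```

```bash
python3 -c "
from h import *
feel()"
```

```text
t 18.70 knob 1.2448 Mz 0.359 F [-0.9 -2.6 -3.7] z 0.0566 dq6 0.47
```

Call:
arm_command(
  angular=[
    [0,0,0.05],
  ],
  slide=[
    [0,0,0.3],
  ],
  fingers=[10],
)

```text
t: 18.82
position: [0.6289, 0.1546, 0.0563]
tool_rot: [0.0, 0.464, 0.886, -0.001]
force: [-0.2, -1.5, -3.9]
width: 0.0145
```

```bash
python3 -c "
from h import *
feel()"
```

```text
t 18.82 knob 1.2950 Mz 0.325 F [-0.2 -1.5 -3.9] z 0.0563 dq6 0.40
```

Call:
arm_command(
  angular=[
    [0,0,0.05],
  ],
  slide=[
    [0,0,0.3],
  ],
  fingers=[10],
)

```text
t: 18.95
position: [0.6289, 0.1546, 0.056]
tool_rot: [0.001, 0.486, 0.874, -0.001]
force: [-0.6, -1.9, -4.0]
width: 0.0148
```

```bash
python3 -c "
from h import *
feel()"
```

```text
t 18.95 knob 1.3451 Mz 0.370 F [-0.6 -1.9 -4. ] z 0.0560 dq6 0.40
```

Call:
arm_command(
  angular=[
    [0,0,0.05],
  ],
  slide=[
    [0,0,0.3],
  ],
  fingers=[10],
)

```text
t: 19.08
position: [0.6288, 0.1546, 0.0558]
tool_rot: [0.001, 0.507, 0.862, -0.001]
force: [-0.6, -1.8, -3.3]
width: 0.0147
```

```bash
python3 -c "
from h import *
feel()"
```

```text
t 19.07 knob 1.3951 Mz 0.326 F [-0.6 -1.8 -3.3] z 0.0558 dq6 0.40
```

Call:
arm_command(
  angular=[
    [0,0,0.05],
  ],
  slide=[
    [0,0,0.3],
  ],
  fingers=[10],
)

```text
t: 19.2
position: [0.6288, 0.1546, 0.0555]
tool_rot: [0.001, 0.529, 0.849, -0.001]
force: [-1.3, -1.9, -2.8]
width: 0.0143
```

```bash
python3 -c "
from h import *
feel()"
```

```text
t 19.20 knob 1.4452 Mz 0.353 F [-1.3 -1.9 -2.8] z 0.0555 dq6 0.40
```

Call:
arm_command(
  angular=[
    [0,0,0.04],
  ],
  slide=[
    [0,0,0.3],
  ],
  fingers=[10],
)

```text
t: 19.32
position: [0.6288, 0.1545, 0.0552]
tool_rot: [0.001, 0.546, 0.838, -0.001]
force: [-0.8, -0.5, -2.4]
width: 0.0148
```

```bash
python3 -c "
from h import *
feel()"
```

```text
t 19.32 knob 1.4851 Mz 0.296 F [-0.8 -0.5 -2.4] z 0.0552 dq6 0.32
```

Call:
arm_command(
  angular=[
    [0,0,0.04],
  ],
  slide=[
    [0,0,0.3],
  ],
  fingers=[10],
)

```text
t: 19.45
position: [0.6287, 0.1545, 0.055]
tool_rot: [0.001, 0.562, 0.827, -0.001]
force: [-0.5, -2.2, -2.9]
width: 0.0149
```

```bash
python3 -c "
from h import *
feel()"
```

```text
t 19.45 knob 1.5247 Mz 0.336 F [-0.5 -2.2 -2.9] z 0.0550 dq6 0.32
```

Call:
arm_command(
  angular=[
    [0,0,0.04],
  ],
  slide=[
    [0,0,0.2],
  ],
  fingers=[10],
)

```text
t: 19.58
position: [0.6286, 0.1545, 0.0547]
tool_rot: [0.001, 0.578, 0.816, -0.002]
force: [-1.2, -2.3, -3.7]
width: 0.0147
```

```bash
python3 -c "
from h import *
feel()"
```

```text
t 19.57 knob 1.5645 Mz 0.392 F [-1.2 -2.3 -3.7] z 0.0547 dq6 0.32
```

Call:
arm_command(
  angular=[
    [0,0,0.04],
  ],
  slide=[
    [0,0,0.2],
  ],
  fingers=[10],
)

```text
t: 19.7
position: [0.6286, 0.1545, 0.0545]
tool_rot: [0.001, 0.595, 0.804, -0.002]
force: [-0.5, -1.8, -3.4]
width: 0.0145
```

```bash
python3 -c "
from h import *
feel()"
```

```text
t 19.70 knob 1.6042 Mz 0.449 F [-0.5 -1.8 -3.4] z 0.0545 dq6 0.31
```

Call:
arm_command(
  angular=[
    [0,0,0.03],
  ],
  slide=[
    [0,0,0.2],
  ],
  fingers=[10],
)

```text
t: 19.82
position: [0.6286, 0.1545, 0.0544]
tool_rot: [0.001, 0.607, 0.795, -0.002]
force: [-1.3, -2.2, -3.2]
width: 0.015
```

```bash
python3 -c "
from h import *
feel()"
```

```text
t 19.82 knob 1.6342 Mz 0.448 F [-1.3 -2.2 -3.2] z 0.0544 dq6 0.24
```

Call:
arm_command(
  angular=[
    [0,0,0.03],
  ],
  slide=[
    [0,0,0.2],
  ],
  fingers=[10],
)

```text
t: 19.95
position: [0.6285, 0.1545, 0.0542]
tool_rot: [0.001, 0.619, 0.786, -0.002]
force: [-1.6, -1.2, -3.1]
width: 0.0145
```

```bash
python3 -c "
from h import *
feel()"
```

```text
t 19.95 knob 1.6651 Mz 0.401 F [-1.6 -1.2 -3.1] z 0.0542 dq6 0.24
```

Call:
arm_command(
  angular=[
    [0,0,0.03],
  ],
  slide=[
    [0,0,0.2],
  ],
  fingers=[10],
)

```text
t: 20.08
position: [0.6285, 0.1545, 0.0541]
tool_rot: [0.001, 0.631, 0.776, -0.002]
force: [-1.1, -1.6, -2.6]
width: 0.0147
```

```bash
python3 -c "
from h import *
feel()
for i in range(3): print(get_obs()['moment'])"
```

```text
t 20.07 knob 1.6965 Mz 0.397 F [-1.1 -1.6 -2.6] z 0.0541 dq6 0.25
[-0.36012612  0.39328055  0.39658762]
[-0.36012612  0.39328055  0.39658762]
[-0.36012612  0.39328055  0.39658762]
```

```bash
python3 - <<'E'
from h import *
s=camera("side");a=cv2.resize(s[140:240,260:380],None,fx=5,fy=5)
w=camera("scene");b=cv2.resize(w[160:260,300:420],None,fx=5,fy=5)
cv2.imwrite("pics/s2.png",cv2.resize(np.hstack([a,b]),(800,333))[:,:,::-1])
cv2.imwrite("pics/w6.png",camera("wrist")[:,:,::-1]);feel()
E
```

```text
t 20.23 knob 1.6952 Mz 0.275 F [-1.2 -1.8 -3.6] z 0.0540 dq6 -0.00
```

View pics/s2.png

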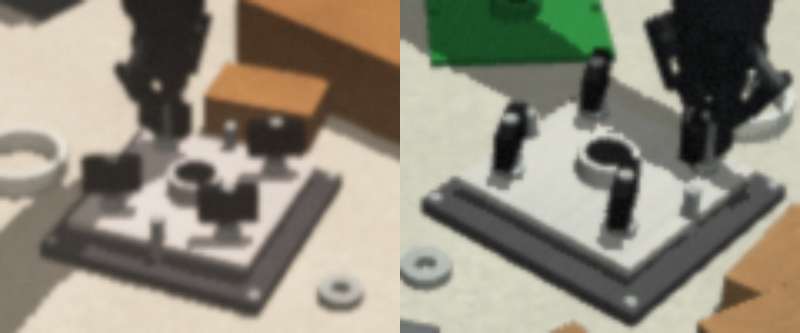

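View pics/w6.png

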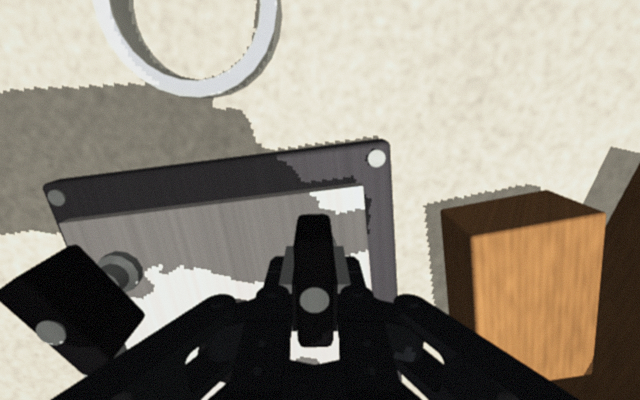

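```bash
python3 - <<'E'
from h import *
goto([.5615,.0150,.113],44.5)
E
```

```text
ang [-0.0024  0.0026 -0.5703] slide [-123.   -94.3  -58.4]
```

Call:
arm_command(
  angular=[
    [0,0,0],
    [0,0,0],
    [0,0,-0.1],
    [0,0,-0.25],
    [0,0,-0.42],
    [-0.002,0.002,-0.57],
    [-0.002,0.002,-0.57],
    [-0.002,0.002,-0.57],
  ],
  slide=[
    [0,0,0],
    [0,0,0],
    [0,0,-50],
    [-40,-31,-58.5],
    [-82,-63,-58.5],
    [-123,-94,-58.5],
    [-123,-94,-58.5],
    [-123,-94,-58.5],
  ],
  fingers=[46,46,46,46,46,46,46,46],
)

```text
t: 21.22
position: [0.5629, 0.0153, 0.114]
tool_rot: [0.001, 0.387, 0.922, 0.001]
force: [0.4, -0.4, -0.3]
width: 0.0461
```

```bash
python3 - <<'E'
from h import *
st()
goto([.5615,.0150,.0575],44.5)
E
```

```text
t 21.23 pos [0.5629 0.0153 0.114 ] yaw_y 44.41 z [ 2.5e-03  1.0e-04 -1.0e+00] F [ 0.4 -0.4 -0.3] M [ 0.006 -0.014  0.026] w 0.0461 q [ 0.03  0.44 -0.03  1.1   0.    0.82]
ang [ 0.0019  0.0017 -0.0017] slide [ 0.9 -1.3 56.5]
```

Call:
arm_command(
  angular=[
    [0,0.002,0],
    [0,0.002,0],
    [0,0.002,0],
    [0,0.002,0],
    [0,0.002,0],
    [0,0.002,0],
  ],
  slide=[
    [1,-1,28],
    [1,-1,56.5],
    [1,-1,56.5],
    [1,-1,56.5],
    [1,-1,56.5],
    [1,-1,56.5],
  ],
  fingers=[46,46,10,10,10,10],
)

```text
t: 21.98
position: [0.5608, 0.0154, 0.0577]
tool_rot: [-0.0, 0.387, 0.922, 0.001]
force: [-4.8, -1.4, -1.9]
width: 0.0144
```

```bash
python3 -c "
from h import *
feel()"
```

```text
t 21.98 knob 1.1263 Mz 0.093 F [-4.8 -1.4 -1.9] z 0.0577 dq6 -0.00
```

Call:
arm_command(
  angular=[
    [0,0,0.06],
    [0,0,0.12],
    [0,0,0.18],
    [0,0,0.24],
    [0,0,0.3],
    [0,0,0.35],
  ],
  slide=[
    [0,0,0.4],
    [0,0,0.7],
    [0,0,1.1],
    [0,0,1.4],
    [0,0,1.8],
    [0,0,2.1],
  ],
  fingers=[10,10,10,10,10,10],
)

```text
t: 22.72
position: [0.5606, 0.0152, 0.0557]
tool_rot: [-0.001, 0.542, 0.84, 0.0]
force: [-3.9, -2.4, -3.8]
width: 0.0143
```

```bash
python3 -c "
from h import *
feel()"
```

```text
t 22.73 knob 1.4774 Mz 0.344 F [-3.9 -2.4 -3.8] z 0.0557 dq6 0.39
```

Call:
arm_command(
  angular=[
    [0,0,0.04],
  ],
  slide=[
    [0,0,0.2],
  ],
  fingers=[10],
)

```text
t: 22.85
position: [0.5606, 0.0152, 0.0555]
tool_rot: [-0.001, 0.559, 0.829, 0.0]
force: [-2.2, -2.0, -5.3]
width: 0.0148
```

```bash
python3 -c "
from h import *
feel()"
```

```text
t 22.85 knob 1.5180 Mz 0.413 F [-2.2 -2.  -5.3] z 0.0555 dq6 0.32
```

Call:
arm_command(
  angular=[
    [0,0,0.04],
  ],
  slide=[
    [0,0,0.2],
  ],
  fingers=[10],
)

```text
t: 22.98
position: [0.5606, 0.0151, 0.0553]
tool_rot: [-0.0, 0.576, 0.817, 0.0]
force: [-2.1, -1.0, -5.6]
width: 0.0149
```

```bash
python3 -c "
from h import *
feel()"
```

```text
t 22.98 knob 1.5586 Mz 0.386 F [-2.1 -1.  -5.6] z 0.0553 dq6 0.32
```

Call:
arm_command(
  angular=[
    [0,0,0.04],
  ],
  slide=[
    [0,0,0.2],
  ],
  fingers=[10],
)

```text
t: 23.1
position: [0.5605, 0.0151, 0.055]
tool_rot: [-0.0, 0.592, 0.806, -0.0]
force: [-3.1, -1.5, -4.3]
width: 0.0145
```

```bash
python3 -c "
from h import *
feel()"
```

```text
t 23.10 knob 1.5990 Mz 0.415 F [-3.1 -1.5 -4.3] z 0.0550 dq6 0.32
```

Call:
arm_command(
  angular=[
    [0,0,0.04],
  ],
  slide=[
    [0,0,0.2],
  ],
  fingers=[10],
)

```text
t: 23.22
position: [0.5605, 0.0151, 0.0549]
tool_rot: [-0.0, 0.609, 0.793, -0.0]
force: [-1.6, -1.7, -3.4]
width: 0.0146
```

```bash
python3 -c "
from h import *
feel()"
```

```text
t 23.23 knob 1.6395 Mz 0.446 F [-1.6 -1.7 -3.4] z 0.0549 dq6 0.32
```

Call:
arm_command(
  angular=[
    [0,0,0.03],
  ],
  slide=[
    [0,0,0.2],
  ],
  fingers=[10],
)

```text
t: 23.35
position: [0.5605, 0.0151, 0.0547]
tool_rot: [-0.0, 0.621, 0.784, -0.0]
force: [-3.3, -1.5, -3.8]
width: 0.0144
```

```bash
python3 -c "
from h import *
feel()"
```

```text
t 23.35 knob 1.6699 Mz 0.453 F [-3.3 -1.5 -3.8] z 0.0547 dq6 0.24
```

Call:
arm_command(
  angular=[
    [0,0,0.03],
  ],
  slide=[
    [0,0,0.2],
  ],
  fingers=[10],
)

```text
t: 23.48
position: [0.5605, 0.0151, 0.0546]
tool_rot: [-0.0, 0.633, 0.774, -0.0]
force: [-2.9, -2.2, -3.0]
width: 0.0144
```

```bash
python3 -c "
from h import *
feel()"
```

```text
t 23.48 knob 1.7010 Mz 0.448 F [-2.9 -2.2 -3. ] z 0.0546 dq6 0.25
```

```bash
python3 - <<'E'
from h import *
goto([.5262,.1190,.113],44.5)
E
```

```text
ang [-7.000e-04 -4.000e-04 -5.761e-01] slide [108.7 -12.9 -58.4]
```

Call:
arm_command(
  angular=[
    [0,0,0],
    [0,0,0],
    [0,0,-0.1],
    [0,0,-0.25],
    [0,0,-0.42],
    [0,0,-0.576],
    [0,0,-0.576],
  ],
  slide=[
    [0,0,0],
    [0,0,0],
    [0,0,-50],
    [54,-6,-58.5],
    [108.7,-13,-58.5],
    [108.7,-13,-58.5],
    [108.7,-13,-58.5],
  ],
  fingers=[46,46,46,46,46,46,46],
)

```text
t: 24.35
position: [0.527, 0.1201, 0.1141]
tool_rot: [0.001, 0.387, 0.922, 0.001]
force: [0.1, 0.2, -0.0]
width: 0.0458
```

```bash
python3 - <<'E'
from h import *
st()
goto([.5262,.1190,.0575],44.5)
E
```

```text
t 24.35 pos [0.527  0.1201 0.1141] yaw_y 44.46 z [ 2.1e-03  9.0e-04 -1.0e+00] F [ 0.1  0.2 -0. ] M [-0.01  -0.019 -0.02 ] w 0.0458 q [ 0.22  0.4  -0.09  1.08  0.    1.02]
ang [ 0.0021  0.0009 -0.0007] slide [-0.2 -1.5 56.6]
```

Call:
arm_command(
  angular=[
    [0.002,0,0],
    [0.002,0,0],
    [0.002,0,0],
    [0.002,0,0],
    [0.002,0,0],
    [0.002,0,0],
  ],
  slide=[
    [0,-1,28],
    [0,-1,56.5],
    [0,-1,56.5],
    [0,-1,56.5],
    [0,-1,56.5],
    [0,-1,56.5],
  ],
  fingers=[46,46,10,10,10,10],
)

```text
t: 25.1
position: [0.5262, 0.1184, 0.0582]
tool_rot: [0.001, 0.387, 0.922, -0.001]
force: [-2.3, -5.0, 0.3]
width: 0.0144
```

```bash
python3 -c "
from h import *
feel()"
```

```text
t 25.10 knob 1.1265 Mz 0.206 F [-2.3 -5.   0.3] z 0.0582 dq6 -0.00
```

Call:
arm_command(
  angular=[
    [0,0,0.06],
    [0,0,0.13],
    [0,0,0.2],
    [0,0,0.27],
    [0,0,0.34],
    [0,0,0.4],
    [0,0,0.44],
  ],
  slide=[
    [0,0,0.4],
    [0,0,0.8],
    [0,0,1.2],
    [0,0,1.6],
    [0,0,2.0],
    [0,0,2.4],
    [0,0,2.6],
  ],
  fingers=[10,10,10,10,10,10,10],
)

```text
t: 25.98
position: [0.5254, 0.1178, 0.0556]
tool_rot: [0.001, 0.58, 0.815, -0.002]
force: [-2.8, -1.9, -1.4]
width: 0.0146
```

```bash
python3 -c "
from h import *
feel()"
```

```text
t 25.98 knob 1.5681 Mz 0.310 F [-2.8 -1.9 -1.4] z 0.0556 dq6 0.31
```

Call:
arm_command(
  angular=[
    [0,0,0.04],
  ],
  slide=[
    [0,0,0.2],
  ],
  fingers=[10],
)

```text
t: 26.1
position: [0.5252, 0.1177, 0.0554]
tool_rot: [0.001, 0.597, 0.802, -0.002]
force: [-1.5, -0.6, -5.4]
width: 0.0145
```

```bash
python3 -c "
from h import *
feel()"
```

```text
t 26.10 knob 1.6094 Mz 0.344 F [-1.5 -0.6 -5.4] z 0.0554 dq6 0.33
```

Call:
arm_command(
  angular=[
    [0,0,0.04],
  ],
  slide=[
    [0,0,0.2],
  ],
  fingers=[10],
)

```text
t: 26.22
position: [0.5252, 0.1177, 0.0553]
tool_rot: [0.001, 0.613, 0.79, -0.002]
force: [-0.5, -2.2, -4.1]
width: 0.0147
```

```bash
python3 -c "
from h import *
feel()"
```

```text
t 26.23 knob 1.6505 Mz 0.388 F [-0.5 -2.2 -4.1] z 0.0553 dq6 0.32
```

Call:
arm_command(
  angular=[
    [0,0,0.04],
  ],
  slide=[
    [0,0,0.2],
  ],
  fingers=[10],
)

```text
t: 26.35
position: [0.5251, 0.1176, 0.0551]
tool_rot: [0.001, 0.629, 0.777, -0.002]
force: [-1.5, -1.8, -3.7]
width: 0.0147
```

```bash
python3 -c "
from h import *
feel()"
```

```text
t 26.35 knob 1.6915 Mz 0.368 F [-1.5 -1.8 -3.7] z 0.0551 dq6 0.32
```

Call:
arm_command(
  angular=[
    [0,0,0.03],
  ],
  slide=[
    [0,0,0.2],
  ],
  fingers=[10],
)

```text
t: 26.48
position: [0.525, 0.1176, 0.0549]
tool_rot: [0.001, 0.641, 0.768, -0.002]
force: [-2.3, -1.2, -3.0]
width: 0.0143
```

```bash
python3 -c "
from h import *
feel()"
```

```text
t 26.48 knob 1.7224 Mz 0.439 F [-2.3 -1.2 -3. ] z 0.0549 dq6 0.25
```

Call:
arm_command(
  angular=[
    [0,0,0.03],
  ],
  slide=[
    [0,0,0.2],
  ],
  fingers=[10],
)

```text
t: 26.6
position: [0.525, 0.1176, 0.0548]
tool_rot: [0.001, 0.653, 0.757, -0.002]
force: [-1.8, -2.2, -3.5]
width: 0.0147
```

```bash
python3 -c "
from h import *
feel()"
```

```text
t 26.60 knob 1.7537 Mz 0.498 F [-1.8 -2.2 -3.5] z 0.0548 dq6 0.25
```

Call:
arm_command(
  angular=[
    [0,0,0.03],
  ],
  slide=[
    [0,0,0.2],
  ],
  fingers=[10],
)

```text
t: 26.72
position: [0.5249, 0.1176, 0.0547]
tool_rot: [0.001, 0.665, 0.747, -0.002]
force: [-2.0, -1.7, -3.8]
width: 0.0147
```

```bash
python3 -c "
from h import *
feel()
goto([.6640,.0515,.113],44.5)"
```

```text
t 26.73 knob 1.7853 Mz 0.525 F [-2.  -1.7 -3.8] z 0.0547 dq6 0.25
ang [-0.003   0.0028 -0.6604] slide [-82.  130.4 -58.3]
```

Call:
arm_command(
  angular=[
    [0,0,0],
    [0,0,0],
    [0,0,-0.1],
    [0,0,-0.25],
    [0,0,-0.42],
    [-0.003,0.003,-0.58],
    [-0.003,0.003,-0.66],
    [-0.003,0.003,-0.66],
  ],
  slide=[
    [0,0,0],
    [0,0,0],
    [0,0,-50],
    [-27,43,-58.5],
    [-54,87,-58.5],
    [-82,130,-58.5],
    [-82,130,-58.5],
    [-82,130,-58.5],
  ],
  fingers=[46,46,46,46,46,46,46,46],
)

```text
t: 27.72
position: [0.6644, 0.0512, 0.1132]
tool_rot: [0.0, 0.388, 0.922, 0.0]
force: [0.8, 0.2, -0.4]
width: 0.046
```

```bash
python3 - <<'E'
from h import *
st()
goto([.6642,.0515,.0570],44.6)
E
```

```text
t 27.73 pos [0.6644 0.0512 0.1132] yaw_y 44.37 z [ 8.e-04  7.e-04 -1.e+00] F [ 0.8  0.2 -0.4] M [-0.032  0.031  0.048] w 0.0460 q [0.08 0.64 0.31 1.24 0.   0.87]
ang [ 0.001   0.     -0.0041] slide [ 0.4  0.  56.2]
```

Call:
arm_command(
  angular=[
    [0,0,0],
    [0,0,0],
    [0,0,0],
    [0,0,0],
    [0,0,0],
    [0,0,0],
  ],
  slide=[
    [0,0,28],
    [0,0,56],
    [0,0,56],
    [0,0,56],
    [0,0,56],
    [0,0,56],
  ],
  fingers=[46,46,10,10,10,10],
)

```text
t: 28.48
position: [0.6642, 0.0516, 0.0581]
tool_rot: [0.0, 0.388, 0.922, 0.001]
force: [-2.8, 0.9, -0.0]
width: 0.0147
```

```bash
python3 -c "
from h import *
feel()"
```

```text
t 28.48 knob 1.1268 Mz 0.280 F [-2.8  0.9 -0. ] z 0.0581 dq6 0.00
```

Call:
arm_command(
  angular=[
    [0,0,0.07],
    [0,0,0.15],
    [0,0,0.23],
    [0,0,0.31],
    [0,0,0.39],
    [0,0,0.46],
    [0,0,0.51],
  ],
  slide=[
    [0,0,0.4],
    [0,0,0.9],
    [0,0,1.3],
    [0,0,1.8],
    [0,0,2.2],
    [0,0,2.7],
    [0,0,3.0],
  ],
  fingers=[10,10,10,10,10,10,10],
)

```text
t: 29.35
position: [0.6642, 0.0516, 0.0552]
tool_rot: [0.0, 0.608, 0.794, 0.001]
force: [-1.6, -0.2, -2.8]
width: 0.0148
```

```bash
python3 -c "
from h import *
feel()"
```

```text
t 29.35 knob 1.6382 Mz 0.353 F [-1.6 -0.2 -2.8] z 0.0552 dq6 0.39
```

Call:
arm_command(
  angular=[
    [0,0,0.03],
  ],
  slide=[
    [0,0,0.2],
  ],
  fingers=[10],
)

```text
t: 29.48
position: [0.6642, 0.0515, 0.0551]
tool_rot: [0.0, 0.62, 0.784, 0.001]
force: [-2.5, 0.7, -3.3]
width: 0.0147
```

```bash
python3 -c "
from h import *
feel()"
```

```text
t 29.48 knob 1.6690 Mz 0.436 F [-2.5  0.7 -3.3] z 0.0551 dq6 0.25
```

Call:
arm_command(
  angular=[
    [0,0,0.03],
  ],
  slide=[
    [0,0,0.2],
  ],
  fingers=[10],
)

```text
t: 29.6
position: [0.6642, 0.0515, 0.055]
tool_rot: [0.0, 0.632, 0.775, 0.001]
force: [-1.8, -0.6, -3.0]
width: 0.0149
```

```bash
python3 -c "
from h import *
feel()"
```

```text
t 29.60 knob 1.7002 Mz 0.418 F [-1.8 -0.6 -3. ] z 0.0550 dq6 0.25
```

Call:
arm_command(
  angular=[
    [0,0,0.03],
  ],
  slide=[
    [0,0,0.2],
  ],
  fingers=[10],
)

```text
t: 29.72
position: [0.6642, 0.0515, 0.0548]
tool_rot: [0.0, 0.645, 0.765, 0.001]
force: [-1.2, -1.1, -3.1]
width: 0.0144
```

```bash
python3 -c "
from h import *
feel()"
```

```text
t 29.73 knob 1.7317 Mz 0.486 F [-1.2 -1.1 -3.1] z 0.0548 dq6 0.25
```

Call:
arm_command(
  angular=[
    [0,0,0.03],
  ],
  slide=[
    [0,0,0.2],
  ],
  fingers=[10],
)

```text
t: 29.85
position: [0.6643, 0.0515, 0.0547]
tool_rot: [0.0, 0.657, 0.754, 0.001]
force: [-2.1, 0.1, -2.7]
width: 0.0148
```

```bash
python3 -c "
from h import *
feel()"
```

```text
t 29.85 knob 1.7634 Mz 0.547 F [-2.1  0.1 -2.7] z 0.0547 dq6 0.25
```

Call:
arm_command(
  angular=[
    [0,0,0.025],
  ],
  slide=[
    [0,0,0.2],
  ],
  fingers=[10],
)

```text
t: 29.98
position: [0.6643, 0.0515, 0.0546]
tool_rot: [0.0, 0.667, 0.745, 0.001]
force: [-1.7, 0.5, -1.3]
width: 0.0142
```

```bash
python3 -c "
from h import *
feel()"
```

```text
t 29.98 knob 1.7900 Mz 0.556 F [-1.7  0.5 -1.3] z 0.0546 dq6 0.21
```

```bash
python3 -c "
from h import *
goto([.6287,.1548,.113],11.8)"
```

```text
ang [ 0.0013 -0.0005 -0.0944] slide [106.6 -23.8 -58.3]
```

Call:
arm_command(
  angular=[
    [0,0,0],
    [0,0,0],
    [0,0,-0.03],
    [0,0,-0.06],
    [0,0,-0.094],
    [0,0,-0.094],
    [0,0,-0.094],
  ],
  slide=[
    [0,0,0],
    [0,0,0],
    [0,0,-50],
    [53,-12,-58.5],
    [106.5,-24,-58.5],
    [106.5,-24,-58.5],
    [106.5,-24,-58.5],
  ],
  fingers=[46,46,46,46,46,46,46],
)

```text
t: 30.85
position: [0.629, 0.1549, 0.1137]
tool_rot: [0.001, 0.631, 0.776, 0.001]
force: [-0.0, -1.1, -0.3]
width: 0.0462
```

```bash
python3 - <<'E'
from h import *
st()
goto([.6287,.1548,.0550],11.8)
E
```

```text
t 30.85 pos [0.629  0.1549 0.1137] yaw_y 11.80 z [ 2.7e-03  6.0e-04 -1.0e+00] F [-0.  -1.1 -0.3] M [-0.069  0.023 -0.07 ] w 0.0462 q [ 0.24  0.6   0.24  1.21 -0.    1.61]
ang [ 0.0028  0.     -0.    ] slide [ 0.  -0.5 58.7]
```

Call:
arm_command(
  angular=[
    [0.002,0,0],
    [0.002,0,0],
    [0.002,0,0],
    [0.002,0,0],
    [0.002,0,0],
    [0.002,0,0],
  ],
  slide=[
    [0,0,28],
    [0,0,58.5],
    [0,0,58.5],
    [0,0,58.5],
    [0,0,58.5],
    [0,0,58.5],
  ],
  fingers=[46,46,10,10,10,10],
)

```text
t: 31.6
position: [0.629, 0.1536, 0.0555]
tool_rot: [0.001, 0.631, 0.776, -0.001]
force: [-2.0, -3.9, -4.4]
width: 0.0141
```

Call:
arm_command(
  angular=[
    [0,0,0.03],
  ],
  slide=[
    [0,0,0.2],
  ],
  fingers=[10],
)

```text
t: 31.72
position: [0.629, 0.1535, 0.0554]
tool_rot: [0.001, 0.643, 0.766, -0.001]
force: [-1.4, -0.8, -5.1]
width: 0.0148
```

```bash
python3 -c "
from h import *
feel()"
```

```text
t 31.73 knob 1.7277 Mz 0.417 F [-1.4 -0.8 -5.1] z 0.0554 dq6 0.25
```

Call:
arm_command(
  angular=[
    [0,0,0.03],
  ],
  slide=[
    [0,0,0.2],
  ],
  fingers=[10],
)

```text
t: 31.85
position: [0.6289, 0.1536, 0.0553]
tool_rot: [0.001, 0.655, 0.756, -0.001]
force: [-1.1, -1.8, -4.6]
width: 0.0148
```

```bash
python3 -c "
from h import *
feel()"
```

```text
t 31.85 knob 1.7594 Mz 0.444 F [-1.1 -1.8 -4.6] z 0.0553 dq6 0.25
```

Call:
arm_command(
  angular=[
    [0,0,0.03],
  ],
  slide=[
    [0,0,0.2],
  ],
  fingers=[10],
)

```text
t: 31.98
position: [0.6289, 0.1536, 0.0552]
tool_rot: [0.001, 0.667, 0.745, -0.001]
force: [-1.1, -2.8, -3.2]
width: 0.0146
```

```bash
python3 -c "
from h import *
feel()"
```

```text
t 31.98 knob 1.7912 Mz 0.488 F [-1.1 -2.8 -3.2] z 0.0552 dq6 0.25
```

Call:
arm_command(
  angular=[
    [0,0,0.02],
  ],
  slide=[
    [0,0,0.1],
  ],
  fingers=[10],
)

```text
t: 32.1
position: [0.6288, 0.1536, 0.0551]
tool_rot: [0.001, 0.675, 0.738, -0.001]
force: [-2.0, -3.3, -4.2]
width: 0.0145
```

```bash
python3 -c "
from h import *
feel()"
```

```text
t 32.10 knob 1.8124 Mz 0.536 F [-2.  -3.3 -4.2] z 0.0551 dq6 0.17
```

Call:
arm_command(
  angular=[
    [0,0,0.02],
  ],
  slide=[
    [0,0,0.1],
  ],
  fingers=[10],
)

```text
t: 32.22
position: [0.6288, 0.1535, 0.055]
tool_rot: [0.001, 0.683, 0.731, -0.001]
force: [-2.5, -3.2, -2.8]
width: 0.0147
```

```bash
python3 -c "
from h import *
feel()
goto([.5610,.0151,.113],11.5)"
```

```text
t 32.23 knob 1.8337 Mz 0.561 F [-2.5 -3.2 -2.8] z 0.0550 dq6 0.17
ang [ 1.000e-04  2.500e-03 -1.328e-01] slide [-133.7  -77.   -57.7]
```

Call:
arm_command(
  angular=[
    [0,0,0],
    [0,0,0],
    [0,0,-0.03],
    [0,0,-0.06],
    [0,0,-0.1],
    [0,0.002,-0.133],
    [0,0.002,-0.133],
    [0,0.002,-0.133],
  ],
  slide=[
    [0,0,0],
    [0,0,0],
    [0,0,-50],
    [-45,-26,-58],
    [-90,-52,-58],
    [-133.5,-77,-58],
    [-133.5,-77,-58],
    [-133.5,-77,-58],
  ],
  fingers=[46,46,46,46,46,46,46,46],
)

```text
t: 33.22
position: [0.5623, 0.0156, 0.1144]
tool_rot: [0.001, 0.633, 0.774, 0.001]
force: [0.0, 0.7, -0.5]
width: 0.0461
```

```bash
python3 - <<'E'
from h import *
st()
goto([.5610,.0151,.0550],11.5)
E
```

```text
t 33.23 pos [0.5623 0.0156 0.1144] yaw_y 11.47 z [ 3.2e-03  5.0e-04 -1.0e+00] F [ 0.   0.7 -0.5] M [0.004 0.004 0.001] w 0.0461 q [ 0.03  0.44 -0.03  1.1   0.    1.4 ]
ang [ 0.0033  0.0001 -0.0006] slide [-0.2 -1.6 59.4]
```

Call:
arm_command(
  angular=[
    [0.003,0,0],
    [0.003,0,0],
    [0.003,0,0],
    [0.003,0,0],
    [0.003,0,0],
    [0.003,0,0],
  ],
  slide=[
    [0,-1,28],
    [0,-1,59],
    [0,-1,59],
    [0,-1,59],
    [0,-1,59],
    [0,-1,59],
  ],
  fingers=[46,46,10,10,10,10],
)

```text
t: 33.98
position: [0.5602, 0.0163, 0.0556]
tool_rot: [-0.001, 0.632, 0.775, -0.0]
force: [-5.6, 0.2, -2.3]
width: 0.0151
```

Call:
arm_command(
  angular=[
    [0,0,0.03],
  ],
  slide=[
    [0,0,0.2],
  ],
  fingers=[10],
)

```text
t: 34.1
position: [0.5602, 0.0164, 0.0556]
tool_rot: [-0.001, 0.644, 0.765, -0.0]
force: [-1.0, -1.4, -7.0]
width: 0.0148
```

```bash
python3 -c "
from h import *
feel()"
```

```text
t 34.10 knob 1.7306 Mz 0.460 F [-1.  -1.4 -7. ] z 0.0556 dq6 0.25
```

Call:
arm_command(
  angular=[
    [0,0,0.03],
  ],
  slide=[
    [0,0,0.2],
  ],
  fingers=[10],
)

```text
t: 34.22
position: [0.5603, 0.0163, 0.0555]
tool_rot: [-0.001, 0.656, 0.755, -0.001]
force: [-0.7, -1.5, -4.4]
width: 0.0146
```

```bash
python3 -c "
from h import *
feel()"
```

```text
t 34.23 knob 1.7621 Mz 0.484 F [-0.7 -1.5 -4.4] z 0.0555 dq6 0.25
```

Call:
arm_command(
  angular=[
    [0,0,0.03],
  ],
  slide=[
    [0,0,0.2],
  ],
  fingers=[10],
)

```text
t: 34.35
position: [0.5602, 0.0163, 0.0553]
tool_rot: [-0.001, 0.668, 0.744, -0.001]
force: [-3.2, 0.2, -3.2]
width: 0.0142
```

```bash
python3 -c "
from h import *
feel()"
```

```text
t 34.35 knob 1.7938 Mz 0.518 F [-3.2  0.2 -3.2] z 0.0553 dq6 0.25
```

Call:
arm_command(
  angular=[
    [0,0,0.02],
  ],
  slide=[
    [0,0,0.1],
  ],
  fingers=[10],
)

```text
t: 34.48
position: [0.5603, 0.0163, 0.0553]
tool_rot: [-0.001, 0.676, 0.737, -0.001]
force: [-3.4, -0.1, -5.0]
width: 0.0147
```

```bash
python3 -c "
from h import *
feel()"
```

```text
t 34.48 knob 1.8152 Mz 0.533 F [-3.4 -0.1 -5. ] z 0.0553 dq6 0.17
```

Call:
arm_command(
  angular=[
    [0,0,0.02],
  ],
  slide=[
    [0,0,0.1],
  ],
  fingers=[10],
)

```text
t: 34.6
position: [0.5603, 0.0163, 0.0552]
tool_rot: [-0.001, 0.684, 0.73, -0.001]
force: [-3.1, -0.5, -4.4]
width: 0.0149
```

```bash
python3 -c "
from h import *
feel()
goto([.5950,.0860,.25],11.0)"
```

```text
t 34.60 knob 1.8364 Mz 0.571 F [-3.1 -0.5 -4.4] z 0.0552 dq6 0.17
ang [-0.002  -0.0003 -0.1268] slide [  67.3   38.8 -194.9]
```

Call:
arm_command(
  angular=[
    [0,0,0],
    [0,0,0],
    [0,0,0],
    [0,0,0],
    [0,0,0],
    [0,0,0],
    [0,0,0],
  ],
  slide=[
    [0,0,0],
    [0,0,0],
    [0,0,-55],
    [22,13,-110],
    [45,26,-165],
    [67,39,-195],
    [67,39,-195],
  ],
  fingers=[46,46,46,46,46,46,46],
)

```text
t: 35.48
position: [0.5982, 0.0875, 0.2543]
tool_rot: [0.002, 0.683, 0.73, 0.003]
force: [-0.1, -0.1, -0.8]
width: 0.046
```

```bash
python3 - <<'E'
from h import *
import pickle
m=camera_model("wrist");im=camera("wrist");st();pickle.dump((m,im),open("w7.pkl","wb"))
cv2.imwrite("pics/w7.png",im[:,:,::-1])
for z,s in [(.086,"k")]:
  T=np.load("T.npy")
  for P in T: print(proj(m,[P[0],P[1],z]).round(1))
E
```

```text
t 35.52 pos [0.5966 0.0864 0.2518] yaw_y 3.78 z [ 2.6e-03  4.0e-04 -1.0e+00] F [-0.4  0.2 -1. ] M [-0.006 -0.029  0.013] w 0.0462 q [0.14 0.44 0.35 1.47 0.   1.65]
[274.1 241.3]
[241.3 143.1]
[350.  113.5]
[372.9 216.8]
```

View pics/w7.png

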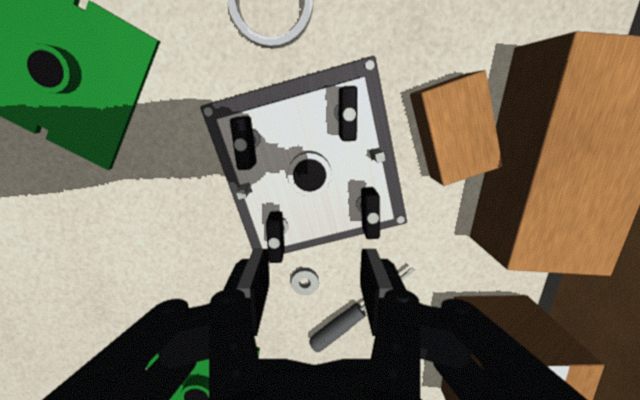

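```bash
python3 - <<'E'
from h import *
import pickle
m,im=pickle.load(open("w7.pkl","rb"));g=cv2.cvtColor(im,cv2.COLOR_RGB2GRAY).astype(float)
def run(m,g,K,z):
  for n,(u,v,s,a,b) in K.items():
    pts=[]
    for r in range(v+a,v+b+1):
        # outward from the bar: find crossing of level 50 subpixel
        c=u+s*2
        row=g[r]
        x=u+s*7 if True else u
        for k in range(16):
            x0=u+s*(4+k);x1=x0+s
            if row[x0]<58<=row[x1]:
                pts.append((x0+s*(58-row[x0])/(row[x1]-row[x0]),r));break
    P=np.array([ray(m,p,z)[:2] for p in pts])
    l=cv2.fitLine(P.astype(np.float32),cv2.DIST_HUBER,0,.0005,.001).ravel()
    ang=np.degrees(np.arctan2(l[1],l[0]))%180
    res=(P-l[2:])@np.array([-l[1],l[0]])
    print(n,len(P),"bar yaw %.2f"%ang,"knob %.3f"%(np.radians(18.95-ang)%np.pi),"res mm %.2f"%(res.std()*1000))
run(m,g,{"k1":(275,237,-1,-18,18),"k2":(243,142,-1,-20,20),"k3":(347,113,1,-20,20),"k4":(371,213,1,-18,16)},.086)
C=np.array([ray(m,k,.016) for k in [(208,110),(370,64.5),(401,220)]])
for a,b,o in [(0,1,0),(1,2,-90)]: d=C[b]-C[a];print("base",np.degrees(np.arctan2(d[1],d[0]))-o,np.linalg.norm(d))
z=[cv2.resize(im[v-32:v+32,u-30:u+30],None,fx=6,fy=5,interpolation=2) for u,v in [(243,142),(347,113),(275,237),(371,213)]]
cv2.imwrite("pics/k7.png",np.vstack([np.hstack(z[:2]),np.hstack(z[2:])])[:598,:,::-1])
E
```

```text
k1 26 bar yaw 93.03 knob 1.849 res mm 2.63
k2 38 bar yaw 97.95 knob 1.763 res mm 0.09
k3 35 bar yaw 95.30 knob 1.809 res mm 0.11
k4 28 bar yaw 100.42 knob 1.720 res mm 0.33
base 18.59558951639804 0.19340944631116574
base 19.041304108426672 0.19464240475126662
```

View pics/k7.png

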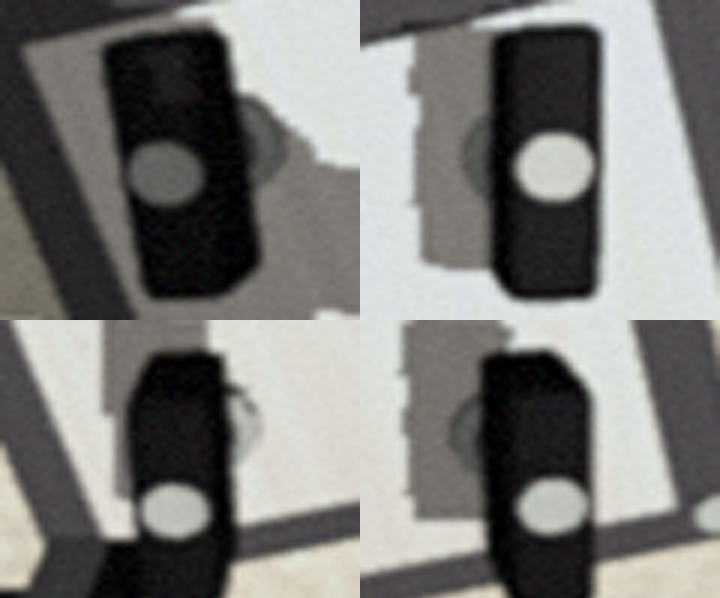

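```bash
python3 - <<'E'
from h import *
import pickle
m,im=pickle.load(open("w7.pkl","rb"));g=cv2.cvtColor(im,cv2.COLOR_RGB2GRAY).astype(float)
def edge(n,u0,s,r0,r1,z=.086):
    pts=[]
    for r in range(r0,r1+1):
        for k in range(14):
            x0=u0+s*k;x1=x0+s
            if g[r,x0]<70<=g[r,x1]: pts.append((x0+s*(70-g[r,x0])/(g[r,x1]-g[r,x0]),r));break
    P=np.array([ray(m,p,z)[:2] for p in pts])
    l=cv2.fitLine(P.astype(np.float32),cv2.DIST_HUBER,0,.0005,.001).ravel();ang=np.degrees(np.arctan2(l[1],l[0]))%180
    print(n,len(P),"knob %.3f"%(np.radians(18.95-ang)%np.pi),"res %.2f"%(((P-l[2:])@[-l[1],l[0]]).std()*1000),np.round(pts[0],1),np.round(pts[-1],1))
edge("k1",272,-1,224,247)
edge("k1b",272,-1,226,242)
edge("k2",240,-1,122,158)
edge("k3",349,1,90,134)
edge("k4",373,1,200,234)
edge("k4b",373,1,202,228)
E
```

```text
k1 19 knob 1.777 res 0.24 [265.5 224. ] [267.8 247. ]
k1b 15 knob 1.794 res 0.10 [265.5 226. ] [266.6 240. ]
k2 37 knob 1.764 res 0.10 [229.5 122. ] [234.7 158. ]
k3 40 knob 1.803 res 0.10 [356.3  90. ] [355.5 134. ]
k4 29 knob 1.742 res 0.67 [378.5 200. ] [379.1 234. ]
k4b 21 knob 1.684 res 0.41 [378.5 202. ] [380.5 228. ]
```

```bash
python3 -c "
from h import *
goto([.6643,.0515,.113],6.6)
goto([.6643,.0515,.055],6.6)"
```

```text
ang [ 0.0026 -0.0002 -0.0492] slide [-39.3  64.9 139. ]
ang [ 0.0026 -0.0002 -0.0492] slide [-39.3  64.8 197. ]
```

Call:
arm_command(
  angular=[
    [0,0,-0.02],
    [0.002,0,-0.049],
    [0.002,0,-0.049],
    [0.002,0,-0.049],
    [0.002,0,-0.049],
  ],
  slide=[
    [-13,21,45],
    [-26,43,90],
    [-39.3,64.9,139],
    [-39.3,64.9,139],
    [-39.3,64.9,139],
  ],
  fingers=[46,46,46,46,46],
)

```text
t: 36.15
position: [0.6636, 0.0509, 0.1127]
tool_rot: [-0.0, 0.666, 0.746, -0.0]
force: [-0.7, 0.9, 0.1]
width: 0.046
```

```bash
python3 -c "
from h import *
st();goto([.6643,.0515,.055],6.6)"
```

```text
t 36.15 pos [0.6636 0.0509 0.1127] yaw_y 6.53 z [-8.e-04  3.e-04 -1.e+00] F [-0.7  0.9  0.1] M [ 0.014 -0.045 -0.029] w 0.0460 q [0.08 0.64 0.3  1.24 0.   1.53]
ang [-0.0008 -0.0004 -0.0012] slide [ 0.4  0.8 57.7]
```

Call:
arm_command(
  angular=[
    [0,0,0],
    [0,0,0],
    [0,0,0],
    [0,0,0],
    [0,0,0],
    [0,0,0],
  ],
  slide=[
    [0.4,0.8,28],
    [0.4,0.8,57.5],
    [0.4,0.8,57.5],
    [0.4,0.8,57.5],
    [0.4,0.8,57.5],
    [0.4,0.8,57.5],
  ],
  fingers=[46,46,10,10,10,10],
)

```text
t: 36.9
position: [0.6644, 0.0518, 0.0578]
tool_rot: [0.0, 0.665, 0.747, 0.0]
force: [-6.1, 0.1, 6.4]
width: 0.0144
```

```bash
python3 -c "
from h import *
feel()"
```

```text
t 36.90 knob 1.7865 Mz 0.431 F [-6.1  0.1  6.4] z 0.0578 dq6 0.00
```

Call:
arm_command(
  angular=[
    [0,0,0.02],
  ],
  slide=[
    [0,0,0.1],
  ],
  fingers=[10],
)

```text
t: 37.02
position: [0.6642, 0.0517, 0.058]
tool_rot: [0.0, 0.673, 0.74, 0.0]
force: [-0.2, -0.1, -11.0]
width: 0.0142
```

```bash
python3 -c "
from h import *
feel()"
```

```text
t 37.02 knob 1.8065 Mz 0.533 F [ -0.2  -0.1 -11. ] z 0.0580 dq6 0.16
```

Call:
arm_command(
  angular=[
    [0,0,0.02],
  ],
  slide=[
    [0,0,0.1],
  ],
  fingers=[10],
)

```text
t: 37.15
position: [0.6643, 0.0517, 0.0579]
tool_rot: [0.0, 0.68, 0.733, 0.0]
force: [-0.7, -0.9, -4.4]
width: 0.0144
```

```bash
python3 -c "
from h import *
feel()
goto([.5255,.1180,.113],6.9)"
```

```text
t 37.15 knob 1.8273 Mz 0.517 F [-0.7 -0.9 -4.4] z 0.0579 dq6 0.16
ang [ 0.001  -0.     -0.0462] slide [  76.4 -133.4  -55.3]
```

Call:
arm_command(
  angular=[
    [0,0,0.02],
  ],
  slide=[
    [0,0,0.1],
  ],
  fingers=[10],
)

```text
t: 37.28
position: [0.6643, 0.0517, 0.0577]
tool_rot: [0.0, 0.688, 0.726, 0.0]
force: [-1.2, -0.5, -2.0]
width: 0.0143
```

```bash
python3 -c "
from h import *
feel()
goto([.5255,.1180,.113],6.9)"
```

```text
t 37.27 knob 1.8483 Mz 0.509 F [-1.2 -0.5 -2. ] z 0.0577 dq6 0.17
ang [ 0.0008  0.0001 -0.0672] slide [  73.6 -135.   -55.4]
```

```bash
python3 - <<'E'
from h import *
im=camera("wrist");feel()
cv2.imwrite("pics/w8.png",cv2.resize(im[130:400,180:480],None,fx=2.2,fy=2.2,interpolation=2)[:,:,::-1])
E
```

```text
t 37.33 knob 1.8488 Mz 0.554 F [-2.7 -0.3 -2.5] z 0.0577 dq6 -0.03
```

View pics/w8.png

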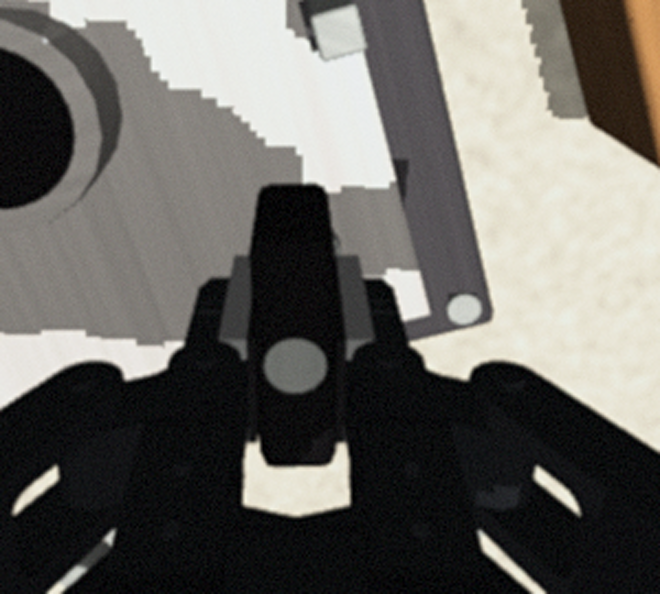

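Call:
arm_command(
  angular=[
    [0,0,0],
    [0,0,0],
    [0,0,-0.02],
    [0,0,-0.04],
    [0,0,-0.067],
    [0,0,-0.067],
    [0,0,-0.067],
    [0,0,-0.067],
  ],
  slide=[
    [0,0,0],
    [0,0,0],
    [0,0,-50],
    [25,-45,-56],
    [49,-90,-56],
    [73.6,-135,-56],
    [73.6,-135,-56],
    [73.6,-135,-56],
  ],
  fingers=[46,46,46,46,46,46,46,46],
)

```text
t: 38.33
position: [0.5272, 0.1184, 0.1149]
tool_rot: [0.002, 0.663, 0.748, 0.002]
force: [0.4, 0.8, 0.5]
width: 0.0461
```

```bash
python3 -c "
from h import *
import pickle
st();goto([.5255,.1185,.055],7.4)
m=camera_model('wrist');im=camera('wrist');pickle.dump((m,im),open('w9.pkl','wb'))
cv2.imwrite('pics/w9.png',im[:,:,::-1])"
```

```text
t 38.33 pos [0.5272 0.1184 0.1149] yaw_y 6.87 z [ 4.6e-03  6.0e-04 -1.0e+00] F [0.4 0.8 0.5] M [ 0.062 -0.042  0.03 ] w 0.0461 q [ 0.22  0.39 -0.1   1.08 -0.    1.67]
ang [ 0.0046 -0.     -0.0093] slide [ 0.3 -1.9 59.8]
```

View pics/w9.png

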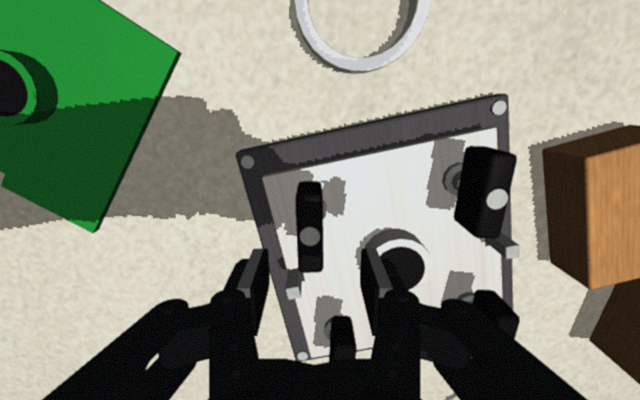

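Call:
arm_command(
  angular=[
    [0.004,0,0],
    [0.004,0,0],
    [0.004,0,0],
    [0.004,0,0],
    [0.004,0,0],
    [0.004,0,0],
  ],
  slide=[
    [0,-1.8,28],
    [0,-1.8,59],
    [0,-1.8,59],
    [0,-1.8,59],
    [0,-1.8,59],
    [0,-1.8,59],
  ],
  fingers=[46,46,10,10,10,10],
)

```text
t: 39.12
position: [0.525, 0.1172, 0.0558]
tool_rot: [-0.0, 0.664, 0.748, -0.001]
force: [-4.7, -1.9, -2.3]
width: 0.0145
```

```bash
python3 -c "
from h import *
feel()"
```

```text
t 39.12 knob 1.7823 Mz 0.330 F [-4.7 -1.9 -2.3] z 0.0558 dq6 0.00
```

Call:
arm_command(
  angular=[
    [0,0,0.02],
  ],
  slide=[
    [0,0,0.1],
  ],
  fingers=[10],
)

```text
t: 39.25
position: [0.5249, 0.1172, 0.0558]
tool_rot: [-0.0, 0.671, 0.741, -0.001]
force: [-2.5, -0.3, -6.1]
width: 0.0146
```

```bash
python3 -c "
from h import *
feel()"
```

```text
t 39.25 knob 1.8025 Mz 0.508 F [-2.5 -0.3 -6.1] z 0.0558 dq6 0.16
```

Call:
arm_command(
  angular=[
    [0,0,0.02],
  ],
  slide=[
    [0,0,0.1],
  ],
  fingers=[10],
)

```text
t: 39.38
position: [0.5248, 0.1172, 0.0557]
tool_rot: [-0.0, 0.679, 0.734, -0.001]
force: [-2.6, -0.2, -5.0]
width: 0.0147
```

```bash
python3 -c "
from h import *
feel()"
```

```text
t 39.38 knob 1.8233 Mz 0.532 F [-2.6 -0.2 -5. ] z 0.0557 dq6 0.16
```

Call:
arm_command(
  angular=[
    [0,0,0],
    [0,0,0],
    [0,0,0],
    [0,0,0],
    [0,0,0],
    [0,0,0],
  ],
  slide=[
    [0,0,0],
    [0,0,0],
    [0,0,-55],
    [0,0,-110],
    [0,0,-160],
    [0,0,-160],
  ],
  fingers=[46,46,46,46,46,46],
)

```text
t: 40.12
position: [0.5293, 0.1183, 0.2221]
tool_rot: [0.004, 0.679, 0.734, 0.005]
force: [0.7, 0.2, -0.5]
width: 0.0461
```

```bash
python3 - <<'E'
from h import *
st()
a=camera("side")[140:240,250:400];b=camera("scene")[160:260,290:440]
cv2.imwrite("pics/end.png",cv2.resize(np.vstack([a,b]),(800,1066))[::,:,::-1][:1066])
z=cv2.resize(np.hstack([a,b]),(800,267),interpolation=2);cv2.imwrite("pics/end.png",z[:,:,::-1])
E
```

```text
t 40.12 pos [0.5293 0.1183 0.2221] yaw_y 4.46 z [ 0.0113  0.0018 -0.9999] F [ 0.7  0.2 -0.5] M [-0.015 -0.024  0.018] w 0.0461 q [ 0.22  0.32  0.09  1.33 -0.    1.71]
```

View pics/end.png

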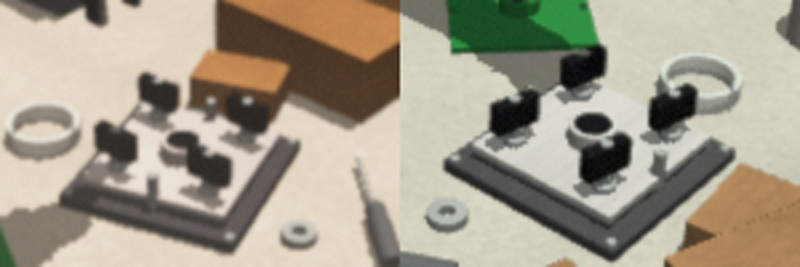

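```bash
python3 -c "
from bench import *
print(sign_off())"
```

```text
the job is handed in; nothing more can be done
None
```

The flange is clamped at all four corners and I handed the job in at about 40 s of the 72 s allowed. I could only estimate the clamp forces; nothing measures them directly.

- **Sequence:** I turned all four knobs crosswise, first to about 0.85 rad and then to about 1.12 rad. I then worked one at a time, a diagonal pair first, until each went firm at 1.82–1.85 rad.
- **Clamp force:** the final turning torque was 0.51–0.57 N m on every knob, against about 0.32 N m when turning free. By the given 0.006 N m per newton, that is roughly 32–42 N each.
- **Level and surroundings:** in the last side and scene pictures the flange looks level, the four bars are turned alike, and the tape roll, spacer, carton and screwdriver near the mount look unmoved. The gripper is well clear.

**Checks that disagreed:**
- **Torque slope:** the torque rose less steeply with angle than the quoted 50 N per 0.1 rad. On the re-check of one knob (k4) it did not rise over the last 0.06 rad.
- **Angle-based force:** going by angle alone, the forces would be higher, up to about 50–75 N, still under the 90 N limit.
- **Bar angles:** in a picture taken before I re-tightened two of the knobs, three of the bars read 0.02–0.04 rad less than the tool angle. The fourth, k4, was too unclear to measure.

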